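# Crack the stiff stage-clamp screw with the flipped hex key

## Robot

A 6-joint arm with a two-finger parallel gripper is mounted at the origin on the work surface. World frame = base frame: x ahead of the robot, y to its left, z up, the work surface at z = 0. Lengths are in m, angles in rad, forces in N, time in s.
With the tool pointing down it reaches from about 0.3 to 0.875 m from the base axis. Payload 6.4 kg.
Tool frame: the origin (TCP) lies at the very end of the fingers, on their centre line; the grasp point (between the pads) lies 19 mm behind it; z points along the fingers, y is the line along which they close (so a half turn about z gives the same grasp; the last joint's range is limited). The gripper opens to 85 mm and grips with 20 to 120 N. Pads are 22 mm wide; open, the fingers measure 114 mm over their backs; the gripper's body (76 mm by 85 mm) begins 54 mm behind the grasp point. The pads swing forward as they close: fully open they stand 13 mm farther back than shut.
Start: joints at [1.048, 0.181, 1.607, -0, 1.354, -0.206], TCP at [0.179, 0.546, 0.231] pointing down, gripper open.
Joint ranges: [-2.99, 2.99], [-0.89, 2.07], [0.3, 2.58], [-1.14, 4.28], [0, 2.63], [-3.12, 3.12]. Speed limits (rad/s): [2.57, 2.57, 3.01, 3.14, 3.14, 3.14].

## Interface

Orientations are given as a unit quaternion [w, x, y, z].
In Python, from bench import ctrl gives the robot as it stands.
- The arm moves only by the shell command python3 jog.py 'ROWS'. ROWS is a JSON list of rows, 1 to 10 of them, each of 7 numbers: dx, dy, dz in m, then a rotation vector rx, ry, rz in rad, then the opening from 0.0 (shut) to 1.0 (fully open); each row is the pose to reach, as a shift and turn from the pose commanded when the command began, along the tool's axes at that moment; what a row does not reach only later rows make up. A row lasts 1/8 s, in which the tool goes at most 0.0625 m and 0.188 rad, less where a joint would pass 70% of its speed; a pose out of reach is approached as far as the arm can. The fingers move at their own pace and stop on an object; the grip force is fixed at half the most. Time passes only in rows, so rows that do not move let the fingers close. It prints the time, the measured TCP pose, the force, the opening and the grip force at its end.
- ctrl.get_obs(): the state, without advancing time (a new reading comes with each control period).
- ctrl.camera(name): name is "side" or "top"; returns the picture (480x640x3 uint8, blue, green, red); there is no depth.
- ctrl.camera_params(name): a dict with "fovy" (degrees; the focal length in pixels is half the picture's height over the tangent of half this angle, whatever the lens; pixels are square), "cx", "cy" (the principal point, pixels), "view" (4x4, takes a point from world to camera coordinates). Camera axes: x right, y up, looking along -z (the intrinsics and any distortion apply to the point x, -y, -z); pixel columns grow to the right and rows downward; lengths in m; the calibration is good to about 2 mm. A picture is of the moment at which its call begins. camera_params takes no time and is no camera call.
- ctrl.hand_in(): hands the job in; it is judged then, once.
The state is a dict: "time_s": time; "q": joint angles; "dq": joint speeds; "joint_efforts": joint torques, N m; "eef_pos": TCP position; "eef_rot": TCP orientation; "wrist_force": force on the tool from outside, world axes, zero at the start; "torque": the same for the moment, N m; "opening": opening from 0.0 (shut) to 1.0 (fully open); "grasp_force": force on a finger pad.
Only numpy, scipy, OpenCV 4.12 (cv2) and the standard library are available. Lean on these libraries where they do the work, as an engineer would, in place of code of your own. Each camera call takes 0.05 s, during which the arm holds its last target. There are 200 camera calls.

## Task

The clamp screw on the sample stage is stiff. Draw the big hex key out of the blue stand, flip it so that its short arm goes fully down into the screw's socket, and swing the long arm as a lever to loosen the screw by about a quarter turn (anticlockwise seen from above). Let go and leave the key seated in the screw; do not drop the key on the way, and do not shift the glass dish or the small key lying between.

Things in the scene. Friction and masses are not known exactly. Their poses are not given: they have to be found in the camera images.
- stand: Fixed blue plastic tool stand, a block 100 x 80 mm and 75 mm high on a black foot 120 x 100 x 6 mm; origin at the centre of its underside, z up. A round 22 mm hole, 60 mm deep, goes down from the middle of its top and holds the big hex key loosely.
- key: Big L-shaped hex key, bright steel, 0.45 kg, loose; hexagonal bar 17 mm across flats, flats facing its +y and -y. Origin at the corner where the arms' centre lines meet: long arm 175 mm along -z, short arm 62 mm along +x. Starts standing in the stand, long arm 60 mm down the hole, corner 190 mm above the table, short arm level, pointing roughly away from the robot.
- key_short_tip (a point): Centre of the end face of the key's short arm (last 4 mm slightly thinner); axes as the key's. With this tip on the socket's floor the key's corner stands about 37 mm above screw_mouth.
- key_long_tip (a point): Centre of the end face of the key's long arm; axes as the key's. The key's centre of mass lies on the long arm, about 65 mm from the corner.
- stage: Fixed sample stage: white base 190 x 130 x 30 mm, black platen with round steel chuck, dark clamp strap with a big upright cap screw through it. Origin on the table under the screw's axis; the base reaches from x = -60 to +130 mm, y = +-65 mm. Nothing but the screw head is higher than 65 mm.
- screw_mouth (a point): Centre of the mouth of the screw's hex socket, 93 mm above the table; z up, turns with the screw. Steel head 37 mm across, 28 high, yellow mark on its rim at +x. Socket 18 mm across flats, bevelled mouth, 25 deep; hexagon corners at +x and every 60 degrees. The key goes in with its level long arm along +x or a multiple of 60 degrees from it; some 10 degrees of play before the screw follows.
- screw (a joint): Turn of the clamp screw, rad: 0 as tightened at the start (it cannot go further clockwise), growing anticlockwise seen from above, up to 3.1. Stiff: it takes about 0.8 N m all the way round and stays where it is left.
- dish: Loose shallow glass dish, 84 mm across, 16 mm high; origin at its underside. Bystander.
- small_key: Loose small dark hex key lying flat, 8 mm bar, arms 90 and 32 mm. Not for this screw. Bystander.

How it is judged:
On the way, in this order (a step that is already met when the one before it is completed fails the run):
1. the key is drawn clear of the stand (z of key_long_tip in the frame of stand above 0.08 m), for 0.1 s.
2. the key's short arm is down in the socket, long arm level, the screw not yet turned (horizontal distance between key_short_tip and screw_mouth below 0.005 m and z of key_short_tip in the frame of screw_mouth below -0.015 m and angle between key's own z axis and vertical between 1.3 and 1.85 rad and value of joint screw below 0.25 rad), for 0.1 s.
3. the screw is loosened by about a quarter turn with the short arm still in it (horizontal distance between key_short_tip and screw_mouth below 0.005 m and z of key_short_tip in the frame of screw_mouth below -0.015 m and angle between key's own z axis and vertical between 1.3 and 1.85 rad and value of joint screw above 1.25 rad), for 0.1 s.
At the end, for the whole second after the job is handed in: The screw stands 1.25 to 2.0 rad (72 to 115 degrees) anticlockwise of its start; the key rests in it, released: short tip at least 15 mm deep in the socket and within 5 mm of its axis, long arm within about 15 degrees of level (all of step 3 and value of joint screw below 2 rad and linear speed of key below 0.02 m/s); the robot touches nothing.
It fails at once if the key is dropped onto the table (height (world z) of key below 0.06 m).
It fails at once if the glass dish or the small key is shifted by more than 30 mm (distance of any of dish, small_key from where it was at the start of the episode above 0.03 m).
It also fails if it takes over 58 s, if anything falls off the work surface, if the arm or the gripper's body presses on something with over 40 N, if the wrist force passes 120 N, or if a joint passes its speed limit or range.

## Working session

There is one attempt and no reset: what is moved stays moved. The work goes in short steps, Python scripts to look and compute and a shell command to move; the robot and the scene stay as the last step left them, time stands still between calls to the robot, and variables do not carry over. Pictures are saved under pics/ and viewed, at most 10 in all, crops included, and the job is handed in when it is done.

```bash
ls; mkdir -p pics; python3 - <<'E'
from bench import ctrl
import cv2
for n in("side","top"):
    cv2.imwrite(f"pics/{n}0.png",ctrl.camera(n)); p=ctrl.camera_params(n); print(n,p)
o=ctrl.get_obs(); print(o)
E
```

```text
bench.py
jog.py
pics
side {'fovy': 53.95651897755901, 'cx': 332.0501421718091, 'cy': 237.8876512544075, 'view': array([[ 0.91491582, -0.40329965, -0.01668621, -0.53385514],
       [ 0.25212263,  0.53869903,  0.80388901, -0.26126072],
       [-0.31521931, -0.73969774,  0.59454523, -0.76302463],
       [ 0.        ,  0.        ,  0.        ,  1.        ]])}
top {'fovy': 49.16278296423966, 'cx': 323.9739633650196, 'cy': 239.49510757443335, 'view': array([[ 0.02698119, -0.99958955,  0.0096301 , -0.01575682],
       [ 0.98769953,  0.02814207,  0.15381049, -0.57264942],
       [-0.15401837,  0.00536165,  0.98805344, -0.81794747],
       [ 0.        ,  0.        ,  0.        ,  1.        ]])}
{'time_s': 0.1, 'q': array([ 1.04772670e+00,  1.81440330e-01,  1.60790544e+00,  1.74083452e-05,
        1.35382271e+00, -2.06280424e-01]), 'dq': array([ 0.00139844, -0.00185118, -0.00265587, -0.00065003, -0.00079016,
       -0.00139147]), 'joint_efforts': array([-1.81935047e-05, -4.45880735e+01, -3.52232730e+01, -3.15537454e-04,
        4.35317896e-03,  7.86433702e-06]), 'eef_pos': array([0.17883519, 0.54595752, 0.23049035]), 'eef_rot': array([-2.88946623e-04,  1.57734916e-01,  9.87481177e-01, -7.33071486e-04]), 'wrist_force': array([ 0.20765517, -0.34066034, -0.31723895]), 'torque': array([ 0.02955259,  0.02106483, -0.02080066]), 'grasp_force': 0.0, 'opening': 1.0028054038785392}
```

View pics/side0.png

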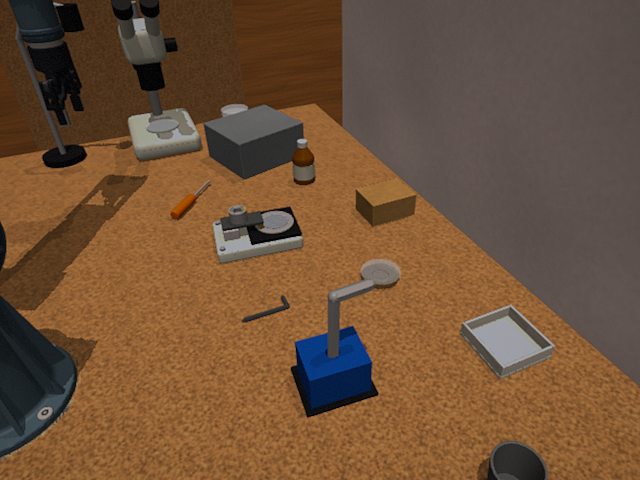

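View pics/top0.png

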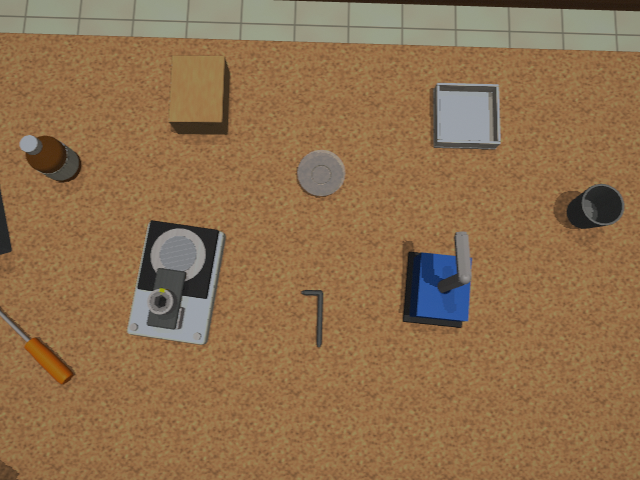

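```bash
cat > h.py <<'E'
import numpy as np, cv2
from bench import ctrl
from scipy.spatial.transform import Rotation as R
def cam(n):
    p=ctrl.camera_params(n); V=np.array(p["view"]); f=240/np.tan(np.radians(p["fovy"])/2)
    return V,f,p["cx"],p["cy"]
def ray(n,u,v):
    V,f,cx,cy=cam(n); d=V[:3,:3].T@np.array([(u-cx)/f,-(v-cy)/f,-1]); return -V[:3,:3].T@V[:3,3],d/np.linalg.norm(d)
def plane(n,u,v,z):
    c,d=ray(n,u,v); return c+d*(z-c[2])/d[2]
def tri(a,b):
    A=0;B=0;rs=[ray("top",*a),ray("side",*b)]
    for c,d in rs:
        M=np.eye(3)-np.outer(d,d); A=A+M; B=B+M@c
    x=np.linalg.solve(A,B); return x,[np.linalg.norm((np.eye(3)-np.outer(d,d))@(x-c)) for c,d in rs]
def px(n,P):
    V,f,cx,cy=cam(n); c=V[:3,:3]@np.array(P)+V[:3,3]; return cx+f*c[0]/-c[2], cy-f*c[1]/-c[2]
def obs():
    o=ctrl.get_obs(); q=o["eef_rot"]; return np.array(o["eef_pos"]),R.from_quat([q[1],q[2],q[3],q[0]]),o
E
python3 - <<'E'
import cv2,numpy as np
t=cv2.imread("pics/top0.png");s=cv2.imread("pics/side0.png")
def c(i,x,y,w,h,k): return cv2.resize(i[y:y+h,x:x+w],None,fx=k,fy=k,interpolation=cv2.INTER_CUBIC)
a=c(t,125,215,100,75*2-15,4)[:300*1]; 
out=np.vstack([np.hstack([c(t,120,265,80,60,5),c(t,400,225,80,60,5)*1]),np.hstack([c(s,200,190,80,60,5),c(s,310,270,80,60,5)])])
cv2.imwrite("pics/crop.png",out)
E
```

```text
(no output)
```

View pics/crop.png

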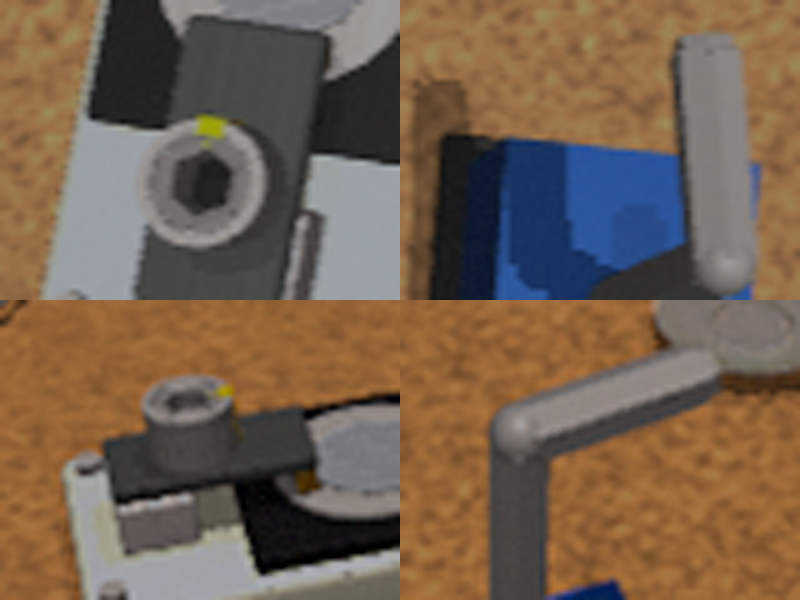

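```bash
python3 - <<'E'
from h import *
np.set_printoptions(precision=4,suppress=True)
s=tri((160.6,301.6),(237.6,210.2));print("screw",s, plane("top",160.6,301.6,.093),plane("side",237.6,210.2,.093))
m=plane("top",162,290.4,.093)-plane("top",160.6,301.6,.093);print("mark",m,np.arctan2(m[1],m[0]))
c=[plane("top",*p,.03)[:2] for p in((150,221),(223,233),(205,343),(128,332))];print(np.array(c))
for a,b in((3,0),(2,1)):
  d=c[b]-c[a];print("base dir",np.arctan2(d[1],d[0]),np.linalg.norm(d))
k=tri((465.2,279),(333.6,296.4));print("corner",k,plane("top",465.2,279,.19))
# short arm axis in top at z=.199 upper surface edges
a=plane("top",400+(706-400)/5,225+38/5,.195);b=plane("top",465.2,279,.195);d=a-b;print("short",a,b,np.arctan2(d[1],d[0]),np.linalg.norm(d))
im=cv2.imread("pics/top0.png");hsv=cv2.cvtColor(im,cv2.COLOR_BGR2HSV)
# blue stand edges
mk=cv2.inRange(hsv,(100,150,120),(125,255,255));cs=max(cv2.findContours(mk,0,2)[0],key=cv2.contourArea);r=cv2.minAreaRect(cs);print(r);print([plane("top",*p,.075)[:2] for p in cv2.boxPoints(r)])
print("dish",plane("top",321,173,.016),"small",[plane("top",*p,.004)[:2] for p in((303,292),(321,292),(319,346))])
print(plane("top",167,55,.05),plane("top",150,300,.093))
p,r,o=obs();print(p,r.as_matrix())
E
```

```text
screw (array([0.4646, 0.2462, 0.0899]), [np.float64(0.0016181167090224308), np.float64(0.0016181167090224637)]) [0.4629 0.2456 0.093 ] [0.4653 0.241  0.093 ]
mark [ 0.017  -0.0009  0.    ] -0.05051944381046685
[[0.5982 0.2922]
 [0.5813 0.1691]
 [0.4002 0.1879]
 [0.4144 0.3135]]
base dir -0.1153084900227502 0.18501653606424073
base dir -0.10376884545977377 0.1820730767767799
corner (array([ 0.5032, -0.1912,  0.1919]), [np.float64(0.001802314610057344), np.float64(0.0018023146100572603)]) [ 0.5016 -0.1912  0.19  ]
short [ 0.5642 -0.1853  0.195 ] [ 0.5012 -0.1898  0.195 ] 0.07185063725878564 0.06315305406746173
((443.30706787109375, 293.80078125), (52.05918884277344, 48.54359436035156), 6.115503787994385)
[array([ 0.4533, -0.1439]), array([ 0.5288, -0.152 ]), array([ 0.5223, -0.2336]), array([ 0.4469, -0.2243])]
dish [0.6937 0.0083 0.016 ] small [array([0.4881, 0.033 ]), array([0.489 , 0.0025]), array([0.3991, 0.0034])]
[0.8857 0.279  0.05  ] [0.4649 0.2618 0.093 ]
[0.1788 0.546  0.2305] [[-0.9502  0.3115 -0.0008]
 [ 0.3115  0.9502 -0.0014]
 [ 0.0003 -0.0015 -1.    ]]
```

```bash
cat >> h.py <<'E'
def tool(psi,dip,flip=1):
    z=np.array([np.cos(psi)*np.cos(dip),np.sin(psi)*np.cos(dip),-np.sin(dip)]); y=flip*np.array([-np.sin(psi),np.cos(psi),0]); return R.from_matrix(np.c_[np.cross(y,z),y,z])
def row(P,Q,base=None):
    p,r=(base or obs()[:2]); return np.round(np.r_[r.inv().apply(np.array(P)-p),(r.inv()*Q).as_rotvec()],4).tolist()
E
python3 - <<'E'
from h import *
Q=tool(.07,np.radians(35)); G=np.array([.5025,-.191,.125]); z=Q.as_matrix()[:,2]
print(row([.42,.2,.30],obs()[1])); print(row(G-z*.12,Q)); print(G-z*.12)
E
```

```text
[-0.3369, -0.2537, -0.0692, 0.0, 0.0, 0.0]
[-0.4461, -0.6365, 0.0375, -0.1869, -0.9482, -0.3558]
[ 0.40444249 -0.19787526  0.19382917]
```

```bash
python3 jog.py '[[-0.337,-0.254,-0.069,0,0,0,1],[-0.337,-0.254,-0.069,0,0,0,1],[-0.337,-0.254,-0.069,0,0,0,1],[-0.337,-0.254,-0.069,0,0,0,1],[-0.337,-0.254,-0.069,0,0,0,1],[-0.337,-0.254,-0.069,0,0,0,1],[-0.337,-0.254,-0.069,0,0,0,1],[-0.446,-0.636,-0.03,-0.187,-0.948,-0.356,1],[-0.446,-0.636,-0.03,-0.187,-0.948,-0.356,1],[-0.446,-0.636,-0.03,-0.187,-0.948,-0.356,1]]'; python3 - <<'E'
from h import *
Q=tool(.07,np.radians(35)); G=np.array([.5025,-.191,.125]); z=Q.as_matrix()[:,2]
print(row(G-z*.12,Q)); print(obs()[2]["q"])
E
```

```text
time_s: 1.35
eef_pos: [0.4124, 0.0337, 0.2829]
eef_rot: [0.231, 0.066, 0.971, 0.014]
wrist_force: [-0.1, -0.7, -0.1]
opening: 1.001
grasp_force: 0.0
[0.0155, -0.2356, 0.0765, -0.0821, -0.4893, -0.1858]
[-0.32187873 -0.66178853  2.24409903  0.15635222  1.11751316 -1.79331934]
```

```bash
python3 jog.py '[[0.016,-0.236,0.076,-0.082,-0.489,-0.186,1],[0.016,-0.236,0.076,-0.082,-0.489,-0.186,1],[0.016,-0.236,0.076,-0.082,-0.489,-0.186,1],[0.016,-0.236,0.076,-0.082,-0.489,-0.186,1],[0.016,-0.236,0.076,-0.082,-0.489,-0.186,1],[0.016,-0.236,0.076,-0.082,-0.489,-0.186,1]]'; python3 - <<'E'
from h import *
Q=tool(.07,np.radians(35)); G=np.array([.5025,-.191,.125]); z=Q.as_matrix()[:,2]
print(row(G-z*.12,Q)); print(row(G+z*.019,Q)); print(obs()[2]["q"])
cv2.imwrite("pics/side1.png",ctrl.camera("side"))
E
```

```text
time_s: 2.1
eef_pos: [0.415, -0.1324, 0.2456]
eef_rot: [0.441, -0.001, 0.897, 0.007]
wrist_force: [-0.3, -0.2, 0.6]
opening: 1.001
grasp_force: 0.0
[0.0472, -0.0659, 0.0224, -0.0432, -0.0452, -0.0454]
[0.0411, -0.0598, 0.1611, -0.0432, -0.0452, -0.0454]
[-1.2877674  -0.79563782  2.55378475  0.93783959  1.24666638 -3.11692172]
```

View pics/side1.png

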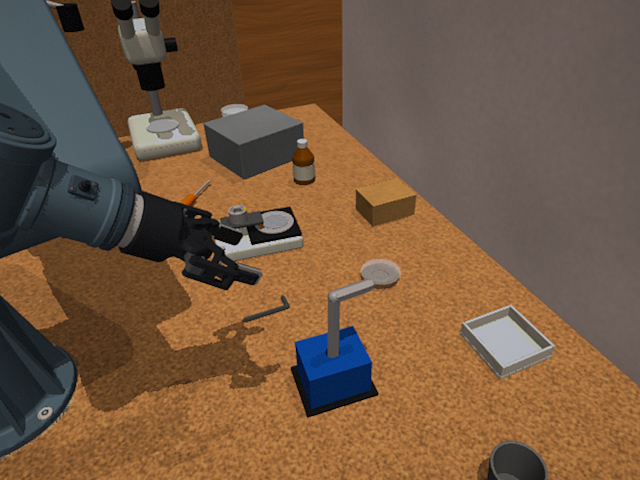

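```bash
cat >> h.py <<'E'
from scipy.optimize import least_squares
def fkR(q): return [R.from_euler('z',q[0]),R.from_euler('y',q[1]),R.from_euler('y',q[2]),R.from_euler('z',q[3]),R.from_euler('y',q[4]),R.from_euler('z',q[5])]
def fk(q,k):
    r=fkR(q);a=r[0];b=a*r[1];c=b*r[2];d=c*r[3]*r[4]
    return a.apply([k[0],0,k[1]])+b.apply([0,0,k[2]])+c.apply([k[5],0,k[3]])+d.apply([0,0,k[4]]), d*r[5]
E
python3 - <<'E'
from h import *
np.set_printoptions(precision=4,suppress=True)
p,r,o=obs()
D=[([1.0477,.18144,1.6079,0,1.35382,-.20628],[.1788,.54596,.2305],[-.00029,.1577,.98748,-.00073]),
([-0.32187873,-0.66178853,2.24409903,0.15635222,1.11751316,-1.79331934],[.4124,.0337,.2829],[0.231,0.066,0.971,0.014]),(o["q"],p,o["eef_rot"])]
f=lambda k:np.concatenate([fk(q,k)[0]-P for q,P,_ in D])
s=least_squares(f,[0,.4,.4,.4,.3,0]);print(s.x,s.fun)
for q,P,e in D: print((fk(q,s.x)[1].inv()*R.from_quat([e[1],e[2],e[3],e[0]])).as_rotvec())
E
```

```text
[-0.0758  0.2426  0.4897  0.5526  0.4807 -0.0855] [ 0.1059 -0.0523 -0.0233 -0.0284 -0.0908 -0.0041  0.0028  0.0106  0.0274]
[-0.      0.      1.5707]
[0.0008 0.0004 1.57  ]
[ 0.     -0.      1.5708]
```

```bash
sed -i "s/a.apply(\[k\[0\],0,k\[1\]\])/a.apply([k[0],k[6],k[1]])/; s/d.apply(\[0,0,k\[4\]\])/d.apply([k[7],0,k[4]])/" h.py
python3 - <<'E'
from h import *
np.set_printoptions(precision=4,suppress=True)
p,r,o=obs()
D=[([1.0477,.18144,1.6079,0,1.35382,-.20628],[.1788,.54596,.2305],[-.00029,.1577,.98748,-.00073]),
([-0.32187873,-0.66178853,2.24409903,0.15635222,1.11751316,-1.79331934],[.4124,.0337,.2829],[0.231,0.066,0.971,0.014]),(o["q"],p,o["eef_rot"])]
f=lambda k:np.concatenate([fk(q,k)[0]-P for q,P,_ in D]+[.02*(k-[0,.4,.4,.4,.3,0,.1,0])*[1,.3,.3,.3,.3,1,.1,1]])
s=least_squares(f,[0,.4,.4,.4,.3,0,.1,0]);print(s.x,s.fun[:9])
E
```

```text
[ 0.0004  0.3118  0.438   0.5133  0.3191  0.0838  0.1178 -0.0005] [ 0.0001  0.     -0.     -0.0002  0.0001 -0.      0.0001 -0.0001  0.0001]
```

```bash
cat >> h.py <<'E'
K=[.0004,.3118,.438,.5133,.3191,.0838,.1178,-.0005]
LO=np.array([-2.99,-.89,.3,-1.14,0,-3.12]);HI=np.array([2.99,2.07,2.58,4.28,2.63,3.12])
def ik(P,Q,q0):
    def f(q):
        p,r=fk(q,K); return np.r_[(p-P)*5,((r*R.from_euler('z',np.pi/2)).inv()*Q).as_rotvec()]
    s=least_squares(f,np.clip(q0,LO+.01,HI-.01),bounds=(LO,HI)); return s.x,np.abs(s.fun).max()
E
cat > plan.py <<'E'
from h import *
np.set_printoptions(precision=2,suppress=True)
S=np.array([.4637,.2445,.13]); d=.065
def best(P,Q,seeds):
    c=[ik(P,Q,s) for s in seeds]; c=[x for x in c if x[1]<2e-3]
    return c
seeds=[np.array([a,.2,1.8,b,1.0,g]) for a in(-.5,.5) for b in(0,1.5,3) for g in(-2,0,2)]
mar=lambda q:min((q-LO).min(),(HI-q).min())
for th in (35,45,55):
    t=np.radians(th)
    for fl in(1,-1):
        Q=tool(.07,t,fl);G=np.array([.5025,-.191,.125])+Q.as_matrix()[:,2]*.019
        c=best(G,Q,seeds); c=sorted(c,key=lambda x:-mar(x[0]))
        print("GRASP",th,fl,c[0][0] if c else None)
        for ph in(-6,54,-66,114,174):
            qs=None;out=[]
            for dphi in(0,35,70,103):
                a=np.radians(ph+dphi);Q=tool(a,np.pi/2-t,-fl)
                P=S+d*np.array([np.cos(a),np.sin(a),0])+Q.as_matrix()[:,2]*.019
                c=sorted(best(P,Q,seeds if qs is None else [qs]),key=lambda x:-mar(x[0]))
                if not c: out=None;break
                qs=c[0][0];out.append(qs)
            if out: print("  phi",ph,"mar %.2f"%min(map(mar,out)),out[0],out[-1])
E
timeout 500 python3 plan.py
```

```text
GRASP 35 1 [-1.04  0.11  2.34  1.46  0.83  2.45]
  phi -6 mar 0.39 [ 0.35  0.13  2.07 -0.61  0.45  2.52] [ 0.04  0.25  1.93  0.69  1.13 -0.43]
  phi 54 mar 0.49 [0.1  0.11 2.09 0.78 0.66 0.16] [ 0.15  0.44  1.67  0.3   1.58 -1.1 ]
  phi 114 mar 0.73 [ 0.06  0.31  1.85  0.59  1.28 -0.62] [ 0.32  0.5   1.58 -0.18  1.65 -1.85]
  phi 174 mar 0.54 [ 0.2   0.47  1.62  0.17  1.64 -1.31] [ 0.45  0.39  1.74 -0.6   1.3  -2.56]
GRASP 35 -1 [-1.04  0.11  2.34  1.46  0.83 -0.69]
  phi -66 mar 0.36 [ 0.46  0.33  1.81 -0.69  1.13  0.39] [ 0.16  0.09  2.12  0.64  0.46 -2.57]
  phi 114 mar 0.60 [0.06 0.31 1.85 0.59 1.28 2.52] [ 0.32  0.5   1.58 -0.18  1.65  1.29]
  phi 174 mar 0.54 [0.2  0.47 1.62 0.17 1.64 1.83] [ 0.45  0.39  1.74 -0.6   1.3   0.58]
GRASP 45 1 [-0.95  0.04  2.28  1.16  0.72  2.81]
  phi 54 mar 0.40 [ 0.02  0.12  2.18  1.16  0.66 -0.25] [ 0.11  0.54  1.59  0.36  1.72 -1.14]
  phi 114 mar 0.74 [-0.01  0.38  1.84  0.71  1.38 -0.74] [ 0.34  0.62  1.47 -0.22  1.81 -1.84]
  phi 174 mar 0.42 [ 0.18  0.59  1.52  0.2   1.79 -1.32] [ 0.52  0.48  1.69 -0.72  1.4  -2.46]
GRASP 45 -1 [-0.95  0.0
[... 247 characters left out ...]
9 1.82] [ 0.52  0.48  1.69 -0.72  1.4   0.69]
GRASP 55 1 [-0.86  0.03  2.2   0.81  0.69 -3.08]
  phi 54 mar 0.33 [-0.05  0.17  2.25  1.51  0.76 -0.64] [ 0.09  0.65  1.52  0.41  1.85 -1.15]
  phi 114 mar 0.65 [-0.07  0.47  1.82  0.81  1.49 -0.84] [ 0.36  0.74  1.37 -0.25  1.96 -1.84]
  phi 174 mar 0.31 [ 0.16  0.7   1.44  0.24  1.94 -1.33] [ 0.57  0.58  1.64 -0.83  1.51 -2.38]
GRASP 55 -1 [-0.86  0.03  2.2   0.81  0.69  0.06]
  phi 54 mar 0.33 [-0.05  0.17  2.25  1.51  0.76  2.5 ] [0.09 0.65 1.52 0.41 1.85 1.99]
  phi 114 mar 0.65 [-0.07  0.47  1.82  0.81  1.49  2.3 ] [ 0.36  0.74  1.37 -0.25  1.96  1.3 ]
  phi 174 mar 0.31 [0.16 0.7  1.44 0.24 1.94 1.81] [ 0.57  0.58  1.64 -0.83  1.51  0.77]
```

```bash
cat >> h.py <<'E'
TH=np.radians(40)
def path(q1,n,base=None):
    q0=np.array(obs()[2]["q"]); C=R.from_euler('z',np.pi/2)
    for i in range(1,n+1):
        p,r=fk(q0+(q1-q0)*i/n,K); print(np.round(row(p,r*C,base),3).tolist(),p.round(3))
E
python3 - <<'E'
from h import *
Q=tool(.07,TH,-1);G=np.array([.5025,-.191,.123])+Q.as_matrix()[:,2]*.019
g,e=ik(G,Q,[-1,.07,2.31,1.3,.78,-.5]);print(g,e)
h,e=ik(G+[0,0,.13],Q,g);print(h,e)
path(h,4)
E
```

```text
[-0.99834812  0.07421641  2.31669529  1.32459215  0.76458968 -0.52840164] 1.0733129012299725e-11
[-0.99864763 -0.25577174  2.25536763  0.99984908  0.92406352 -0.04654842] 1.4198848128071234e-09
[-0.02, -0.015, 0.01, -0.01, 0.007, 0.776] [ 0.436 -0.147  0.256]
[-0.036, -0.031, 0.027, -0.009, 0.025, 1.552] [ 0.459 -0.162  0.258]
[-0.049, -0.046, 0.051, 0.012, 0.048, 2.326] [ 0.487 -0.177  0.253]
[-0.058, -0.059, 0.083, 0.063, 0.062, 3.098] [ 0.517 -0.19   0.241]
```

```bash
python3 jog.py '[[0,0,0,0,0,0.776,1],[0,0,0,0,0,0.776,1],[0,0,0,0,0,0.776,1],[0,0,0,0,0,0.776,1],[0,0,0,0,0,1.552,1],[0,0,0,0,0,1.552,1],[0,0,0,0,0,1.552,1],[0,0,0,0,0,1.552,1],[0,0,0,0,0,2.326,1],[0,0,0,0,0,2.326,1]]'; python3 - <<'E'
from h import *
Q=tool(.07,TH,-1);G=np.array([.5025,-.191,.123])+Q.as_matrix()[:,2]*.019
print(row(G+[0,0,.13],Q),obs()[2]["q"])
E
```

```text
time_s: 3.4
eef_pos: [0.4164, -0.1261, 0.2448]
eef_rot: [0.252, 0.72, 0.537, 0.361]
wrist_force: [0.5, -0.9, -0.3]
opening: 1.0
grasp_force: 0.0
[-0.0456, 0.0755, 0.0804, 0.0497, -0.0154, 1.2251] [-1.27312207 -0.79567219  2.55408251  0.93501722  1.24719406 -1.23809856]
```

```bash
python3 jog.py '[[0,0,0,0,0,1.225,1],[0,0,0,0,0,1.225,1],[0,0,0,0,0,1.225,1],[0,0,0,0,0,1.225,1],[-0.046,0.076,0.08,0.05,-0.015,1.225,1],[-0.046,0.076,0.08,0.05,-0.015,1.225,1],[-0.046,0.076,0.08,0.05,-0.015,1.225,1],[-0.046,0.076,0.08,0.05,-0.015,1.225,1],[-0.046,0.076,0.08,0.05,-0.015,1.225,1]]'; python3 - <<'E'
from h import *
Q=tool(.07,TH,-1);G=np.array([.5025,-.191,.123])+Q.as_matrix()[:,2]*.019
print(row(G+[0,0,.13],Q),row(G,Q),obs()[2]["q"])
E
```

```text
time_s: 4.53
eef_pos: [0.5164, -0.191, 0.2417]
eef_rot: [-0.013, 0.905, 0.034, 0.423]
wrist_force: [-0.2, 0.7, -0.6]
opening: 1.0
grasp_force: 0.0
[-0.0003, -0.001, 0.0011, 0.0009, -0.0013, 0.0057] [-0.1, -0.0016, 0.0846, 0.0009, -0.0013, 0.0057] [-1.00265618 -0.2564502   2.25417249  1.00015111  0.92731787 -0.05371938]
```

```bash
python3 jog.py '[[-0.1,-0.001,0.084,0,0,0,1],[-0.1,-0.001,0.084,0,0,0,1],[-0.1,-0.001,0.084,0,0,0,1],[-0.1,-0.001,0.084,0,0,0,1]]'; python3 - <<'E'
from h import *
a=ctrl.camera("side")[200:420,160:480]; b=ctrl.camera("top")[180:400,320:640]
cv2.imwrite("pics/g.png",cv2.resize(np.vstack([a,b]),None,fx=1.36,fy=1.36))
E
```

```text
time_s: 5.03
eef_pos: [0.5172, -0.1933, 0.1139]
eef_rot: [-0.012, 0.905, 0.031, 0.424]
wrist_force: [0.9, -0.2, 0.9]
opening: 0.999
grasp_force: 0.0
```

View pics/g.png

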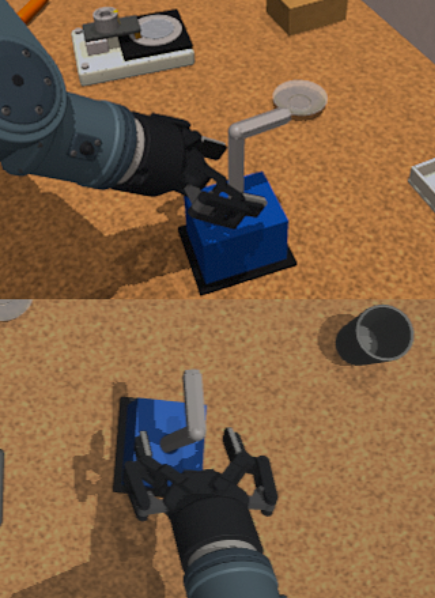

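The fingers straddle the long arm (side picture: the arm passes between the pads, just above the blue block; top: key corner about midway between the fingers). Close.

```bash
python3 jog.py '[[0,0,0,0,0,0,0],[0,0,0,0,0,0,0],[0,0,0,0,0,0,0],[0,0,0,0,0,0,0],[0,0,0,0,0,0,0],[0,0,0,0,0,0,0],[0,0,0,0,0,0,0]]'; python3 - <<'E'
from h import *
p,r,o=obs();print(p,o["q"]); print(row(p+[0,0,.14],r))
E
```

```text
time_s: 6.0
eef_pos: [0.5171, -0.1916, 0.1124]
eef_rot: [-0.014, 0.905, 0.031, 0.424]
wrist_force: [-4.0, 4.7, 9.6]
opening: 0.187
grasp_force: 58.2
[ 0.51709552 -0.19164625  0.11243908] [-1.00345952  0.07521872  2.31412016  1.32713247  0.7693547  -0.53161965]
[0.1077, 0.0001, -0.0895, 0.0, 0.0, 0.0]
```

```bash
python3 jog.py '[[0.008,0,-0.007,0,0,0,0],[0.04,0,-0.033,0,0,0,0],[0.07,0,-0.058,0,0,0,0],[0.108,0,-0.09,0,0,0,0],[0.108,0,-0.09,0,0,0,0],[0.108,0,-0.09,0,0,0,0]]'; python3 - <<'E'
from h import *
p,r,o=obs();print(p,o["q"])
a=ctrl.camera("side")[150:420,160:480]; b=ctrl.camera("top")[180:400,320:640]
cv2.imwrite("pics/l.png",np.vstack([a,b]))
S=np.array([.4637,.2445,.13]);a=np.radians(114);Q=tool(a,np.pi/2-TH,1);P=S+.067*np.array([np.cos(a),np.sin(a),0])+Q.as_matrix()[:,2]*.019+[0,0,.08]
f,e=ik(P,Q,[0,.35,1.85,.65,1.33,2.45]);print(f,e)
path(f,8)
E
```

```text
time_s: 6.75
eef_pos: [0.5161, -0.1919, 0.2508]
eef_rot: [-0.013, 0.906, 0.03, 0.423]
wrist_force: [0.3, 0.7, -4.7]
opening: 0.185
grasp_force: 59.1
[ 0.51611555 -0.19188604  0.25077136] [-1.00333905 -0.27424782  2.24634199  0.98380901  0.93913934 -0.02049452]
[0.02269384 0.21155808 1.81215986 0.63946176 1.45838531 2.55854973] 5.043132578208543e-12
[0.014, -0.067, 0.024, 0.158, -0.065, 0.217] [ 0.539 -0.123  0.245]
[0.021, -0.137, 0.041, 0.287, -0.184, 0.428] [ 0.552 -0.052  0.239]
[0.02, -0.207, 0.05, 0.375, -0.348, 0.629] [0.554 0.018 0.233]
[0.012, -0.276, 0.052, 0.41, -0.547, 0.814] [0.545 0.087 0.226]
[-0.002, -0.342, 0.047, 0.382, -0.766, 0.98] [0.528 0.152 0.219]
[-0.022, -0.404, 0.035, 0.285, -0.988, 1.123] [0.502 0.213 0.211]
[-0.046, -0.462, 0.018, 0.117, -1.191, 1.241] [0.47  0.268 0.203]
[-0.074, -0.513, -0.004, -0.117, -1.355, 1.332] [0.431 0.317 0.195]
```

View pics/l.png

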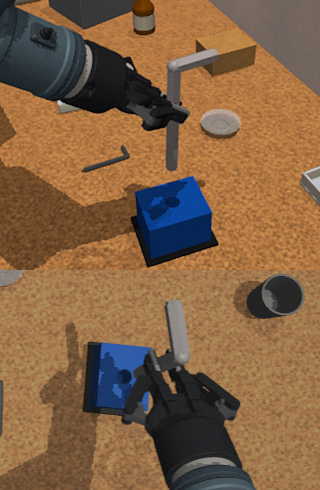

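```bash
python3 jog.py '[[0.007,-0.033,0.012,0.08,-0.03,0.11,0],[0.014,-0.067,0.024,0.158,-0.065,0.217,0],[0.018,-0.102,0.033,0.225,-0.12,0.322,0],[0.021,-0.137,0.041,0.287,-0.184,0.428,0],[0.02,-0.172,0.046,0.335,-0.264,0.529,0],[0.02,-0.207,0.05,0.375,-0.348,0.629,0],[0.016,-0.242,0.051,0.395,-0.445,0.722,0],[0.012,-0.276,0.052,0.41,-0.547,0.814,0],[0.005,-0.31,0.05,0.4,-0.655,0.9,0],[-0.002,-0.342,0.047,0.382,-0.766,0.98,0]]'; python3 - <<'E'
from h import *
p,r,o=obs()
S=np.array([.4637,.2445,.13]);a=np.radians(114);Q=tool(a,np.pi/2-TH,1);P=S+.067*np.array([np.cos(a),np.sin(a),0])+Q.as_matrix()[:,2]*.019+[0,0,.08]
f,e=ik(P,Q,[0,.35,1.85,.65,1.33,2.45])
path(f,6)
E
```

```text
time_s: 8.1
eef_pos: [0.5279, 0.152, 0.2177]
eef_rot: [-0.353, 0.882, -0.311, -0.0]
wrist_force: [-0.3, 0.3, -4.3]
opening: 0.186
grasp_force: 59.0
[-0.025, -0.009, 0.02, -0.042, -0.07, 0.108] [0.516 0.183 0.214]
[-0.052, -0.015, 0.038, -0.097, -0.132, 0.216] [0.503 0.213 0.21 ]
[-0.079, -0.02, 0.055, -0.163, -0.184, 0.323] [0.487 0.241 0.207]
[-0.107, -0.024, 0.071, -0.24, -0.225, 0.428] [0.47  0.268 0.203]
[-0.135, -0.025, 0.085, -0.325, -0.253, 0.532] [0.451 0.293 0.199]
[-0.163, -0.025, 0.098, -0.417, -0.267, 0.633] [0.431 0.317 0.195]
```

```bash
python3 jog.py '[[-0.025,-0.009,0.02,-0.042,-0.07,0.108,0],[-0.052,-0.015,0.038,-0.097,-0.132,0.216,0],[-0.079,-0.02,0.055,-0.163,-0.184,0.323,0],[-0.107,-0.024,0.071,-0.24,-0.225,0.428,0],[-0.135,-0.025,0.085,-0.325,-0.253,0.532,0],[-0.163,-0.025,0.098,-0.417,-0.267,0.633,0],[-0.163,-0.025,0.098,-0.417,-0.267,0.633,0],[-0.163,-0.025,0.098,-0.417,-0.267,0.633,0]]'; python3 - <<'E'
from h import *
p,r,o=obs();print(p,r.as_matrix()[:,2],o["q"])
a=ctrl.camera("side"); b=ctrl.camera("top")
cv2.imwrite("pics/s2.png",a);cv2.imwrite("pics/t2.png",b)
a=cv2.resize(a[120:260,150:350],None,fx=4,fy=4,interpolation=2)[:560];b=cv2.resize(b[200:350,80:280],None,fx=4,fy=4,interpolation=2)
cv2.imwrite("pics/sc.png",np.vstack([cv2.resize(a,(800,560))])[:,:]);
cv2.imwrite("pics/both.png",np.hstack([cv2.resize(a[:,100:560],(400,487)),cv2.resize(b[:,100:592],(400,487))]))
E
```

```text
time_s: 9.1
eef_pos: [0.4324, 0.3148, 0.1955]
eef_rot: [-0.187, 0.79, -0.511, -0.284]
wrist_force: [-0.3, -0.2, -4.0]
opening: 0.19
grasp_force: 59.3
[0.43241779 0.31477389 0.19545558] [-0.2570671   0.58528138 -0.76900079] [0.02002862 0.20955157 1.81252709 0.63630794 1.45590445 2.55314356]
```

View pics/both.png

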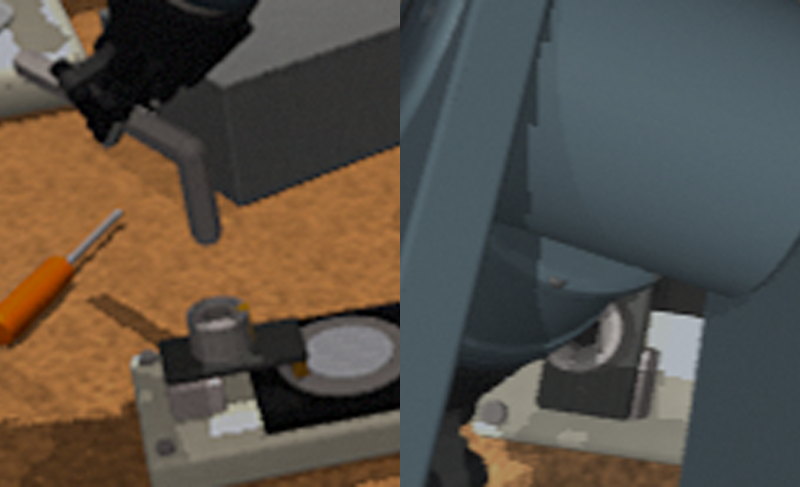

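```bash
python3 - <<'E'
import cv2,numpy as np
s=cv2.imread("pics/s2.png");l=cv2.imread("pics/l.png")
c=lambda i,x,y,w,h,k:cv2.resize(i[y:y+h,x:x+w],None,fx=k,fy=k,interpolation=2)
cv2.imwrite("pics/z.png",np.hstack([c(s,210,150,50,70,8),c(l,155,45,80,140,4)[:, :380]]))
E
```

```text
(no output)
```

View pics/z.png

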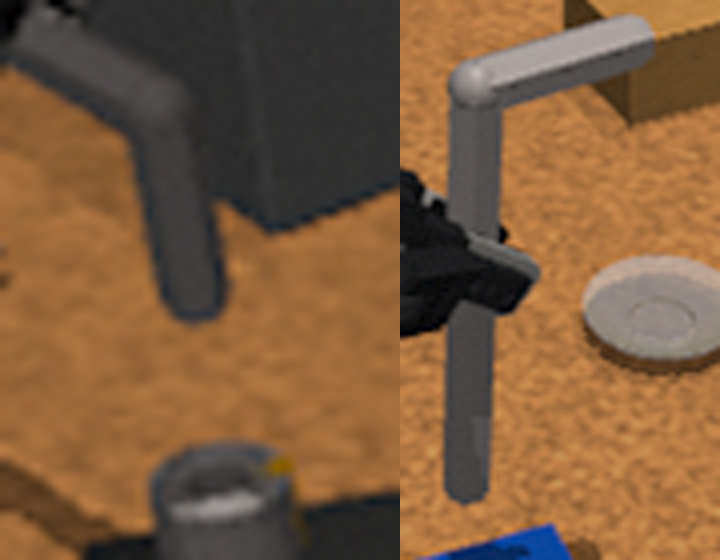

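```bash
cat >> h.py <<'E'
def key(k): # theta,d,w -> tool frame corner, short tip, long tip, S, L
    c,s=np.cos(k[0]),np.sin(k[0]); S=np.array([s,0,c]);L=np.array([-c,0,s]);C=np.array([0,0,-.019+k[2]])-k[1]*L
    return C,C+.062*S,C+.175*L,S,L
E
python3 - <<'E'
from h import *
np.set_printoptions(precision=4,suppress=True)
qr=lambda e:R.from_quat([e[1],e[2],e[3],e[0]])
A=(np.array([.5161,-.1919,.2508]),qr([-.013,.906,.03,.423]),[(0,333.75,216.25),(2,331.75,318.75),(1,373.75,205)])
p,r,o=obs();B=(p,r,[(0,230.4,163.1),(1,234.25,187.75)])
def f(k):
    e=[]
    for P,Q,ob in(A,B):
        T=key(k)
        for i,u,v in ob: a=px("side",P+Q.apply(T[i])); e+=[a[0]-u+k[3],a[1]-v+k[4]]
    return np.r_[e,(k[0]-TH)*5,(k[1]-.067)*100,k[2]*200,k[3]*.3,k[4]*.3]
s=least_squares(f,[TH,.067,0,0,0],x_scale=[.1,.01,.01,1,1]);print(s.x,np.degrees(s.x[0]),s.fun)
T=key(s.x);tip=p+r.apply(T[1]);print("corner",p+r.apply(T[0]),"tip",tip,"L",r.apply(T[4]),"S",r.apply(T[3]))
u=np.array(px("side",[.4637,.2445,.093]))+s.x[3:];print("screw px pred",u)
print("screw by side w/ bias",plane("side",238-s.x[3],210.4-s.x[4],.093),"tip by px",plane("side",234.25-s.x[3],187.75-s.x[4],tip[2]), "nobias",plane("side",234.25,187.75,tip[2]),plane("side",238,210.4,.093))
E
```

```text
[0.6655 0.0659 0.0003 1.0617 0.2001] 38.13181111982908 [-1.1831  0.6042 -0.3768 -0.8626  1.4956  0.1202 -0.044  -0.555   0.0128
  0.6753 -0.163  -0.105   0.0618  0.3185  0.06  ]
corner [0.4646 0.2432 0.2087] tip [0.4642 0.2449 0.1468] L [-0.4069  0.913   0.0276] S [-0.0055  0.0277 -0.9996]
screw px pred [237.5349 209.7828]
screw by side w/ bias [0.464  0.2416 0.093 ] tip by px [0.4649 0.2477 0.1468] nobias [0.4668 0.2459 0.1468] [0.4659 0.2398 0.093 ]
```

```bash
cat >> h.py <<'E'
KK=[.6655,.0659,.0003]
def pose(tip,phi):
    Q=tool(phi,np.pi/2-KK[0],1); return np.array(tip)-Q.apply(key(KK)[1]),Q
def where():
    p,r,o=obs();T=key(KK);return p+r.apply(T[1]),r.apply(T[4])
E
python3 - <<'E'
from h import *
print(row(*pose([.464,.2435,.1],1.985)),where())
E
```

```text
[0.0311, 0.0004, 0.0377, -0.0018, 0.0276, 0.0077] (array([0.46420554, 0.24493834, 0.14675842]), array([-0.40693454,  0.91304066,  0.02758681]))
```

```bash
python3 jog.py '[[0.015,0,0.019,0,0.014,0.004,0],[0.031,0,0.038,-0.002,0.028,0.008,0],[0.031,0,0.038,-0.002,0.028,0.008,0],[0.031,0,0.038,-0.002,0.028,0.008,0]]'; python3 - <<'E'
from h import *
print(where(),row(*pose([.464,.2435,.09],1.985)))
a=ctrl.camera("side");b=ctrl.camera("top")
c=lambda i,x,y,w,h,k:cv2.resize(i[y:y+h,x:x+w],None,fx=k,fy=k,interpolation=2)
cv2.imwrite("pics/z2.png",np.hstack([c(a,210,165,50,70,8),c(b,135,265,50,70,8)]))
E
```

```text
time_s: 9.7
eef_pos: [0.4336, 0.3152, 0.1486]
eef_rot: [-0.179, 0.792, -0.517, -0.273]
wrist_force: [0.9, 0.4, -3.2]
opening: 0.185
grasp_force: 59.3
(array([0.46476404, 0.24427437, 0.10129175]), array([-4.02297210e-01,  9.15509077e-01, -2.90810792e-04])) [0.0073, 0.001, 0.0086, -0.0008, -0.0003, 0.0004]
```

View pics/z2.png

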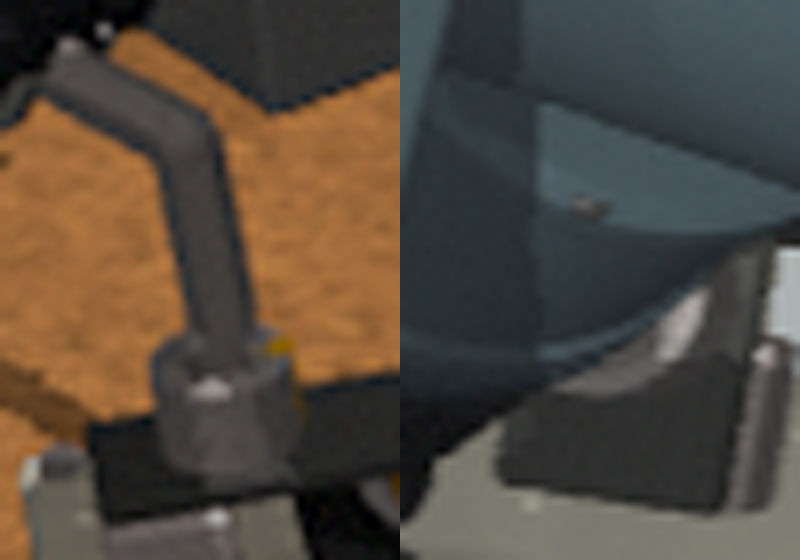

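```bash
python3 jog.py '[[0.004,0.001,0.004,0,0,0,0],[0.008,0.001,0.009,0,0,0,0],[0.008,0.001,0.009,0,0,0,0]]'; python3 - <<'E'
from h import *
print(where(),row(*pose([.464,.2435,.086],1.985)),obs()[2]["torque"])
E
```

```text
time_s: 10.18
eef_pos: [0.4323, 0.3156, 0.1369]
eef_rot: [-0.179, 0.792, -0.516, -0.274]
wrist_force: [-1.0, 3.8, 4.6]
opening: 0.187
grasp_force: 60.0
(array([0.46352043, 0.24490253, 0.0894038 ]), array([-0.40345352,  0.91499679,  0.00247611])) [0.0033, -0.0, 0.002, -0.0003, 0.0025, 0.0016] [0.39020707 0.16123187 0.01108794]
```

```bash
python3 - <<'E'
from h import *
print(row(*pose([.464,.2475,.087],1.985)))
E
```

```text
[-0.0002, -0.0016, 0.0035, -0.0003, 0.0025, 0.0016]
```

```bash
python3 jog.py '[[-0.0005,-0.001,0.003,0,0,0,0],[-0.0005,-0.001,0.003,0,0,0,0]]'; python3 - <<'E'
from h import *
print(where(),obs()[2]["torque"]);print(row(*pose([.464,.2475,.083],1.985)))
E
```

```text
time_s: 10.42
eef_pos: [0.4325, 0.3178, 0.1348]
eef_rot: [-0.179, 0.792, -0.516, -0.274]
wrist_force: [-0.8, 1.6, 4.2]
opening: 0.19
grasp_force: 60.2
(array([0.46380764, 0.2469932 , 0.08745854]), array([-0.40363007,  0.91492146,  0.0012236 ])) [0.01218669 0.0444977  0.03001815]
[0.0025, -0.0005, 0.0039, -0.0003, 0.0012, 0.0018]
```

```bash
python3 jog.py '[[0.0025,-0.0005,0.004,0,0,0,0],[0.0025,-0.0005,0.004,0,0,0,0]]'; python3 - <<'E'
from h import *
print(where(),obs()[2]["torque"]);print(row(*pose([.464,.2475,.079],1.985)))
E
```

```text
time_s: 10.68
eef_pos: [0.432, 0.3193, 0.1301]
eef_rot: [-0.18, 0.791, -0.516, -0.275]
wrist_force: [-1.0, 8.0, 3.4]
opening: 0.184
grasp_force: 60.4
(array([0.46328148, 0.24862387, 0.08256526]), array([-0.40391128,  0.91479143,  0.00351056])) [ 0.8520466   0.13397283 -0.0461807 ]
[0.0033, -0.0004, 0.0023, 0.0003, 0.0035, 0.0017]
```

```bash
python3 jog.py '[[0.001,-0.001,0.0045,0,0,0,0],[0.001,-0.001,0.0045,0,0,0,0]]'; python3 - <<'E'
from h import *
print(where(),obs()[2]["torque"]);print(row(*pose([.464,.25,.074],1.985)))
E
```

```text
time_s: 10.92
eef_pos: [0.4321, 0.3218, 0.1266]
eef_rot: [-0.18, 0.792, -0.515, -0.275]
wrist_force: [-4.4, 6.7, 7.3]
opening: 0.187
grasp_force: 62.4
(array([0.46335658, 0.25113033, 0.07897044]), array([-0.40433864,  0.91460017,  0.00409724])) [0.86651679 0.50115385 0.01306013]
[0.0041, -0.0003, 0.0035, 0.0006, 0.0041, 0.0021]
```

```bash
python3 jog.py '[[0.002,0,0.002,0,0,0,0],[0.004,0,0.0045,0,0,0,0],[0.004,0,0.0045,0,0,0,0]]'; python3 - <<'E'
from h import *
print(where(),obs()[2]["torque"]);print(row(*pose([.464,.25,.068],1.985)))
E
```

```text
time_s: 11.3
eef_pos: [0.4314, 0.3234, 0.1221]
eef_rot: [-0.181, 0.791, -0.514, -0.277]
wrist_force: [-7.7, 16.1, 13.4]
opening: 0.185
grasp_force: 65.5
(array([0.46262127, 0.25306286, 0.07408072]), array([-0.40525113,  0.91416064,  0.00904661])) [2.43302931 1.05405737 0.04098311]
[0.0065, -0.0003, 0.0035, 0.0009, 0.009, 0.0032]
```

```bash
python3 - <<'E'
from h import *
for t in(.03,.05):
    Q=tool(1.985,np.pi/2-KK[0]-t,1); print(row(np.array([.4625,.2535,.0735])-Q.apply(key(KK)[1]),Q))
a=ctrl.camera("side")
cv2.imwrite("pics/z3.png",cv2.resize(a[150:230,190:290],None,fx=7,fy=7,interpolation=2))
E
```

```text
[-0.0002, -0.0004, -0.0012, 0.001, -0.021, 0.0032]
[-0.0003, -0.0004, -0.003, 0.001, -0.041, 0.0031]
```

View pics/z3.png

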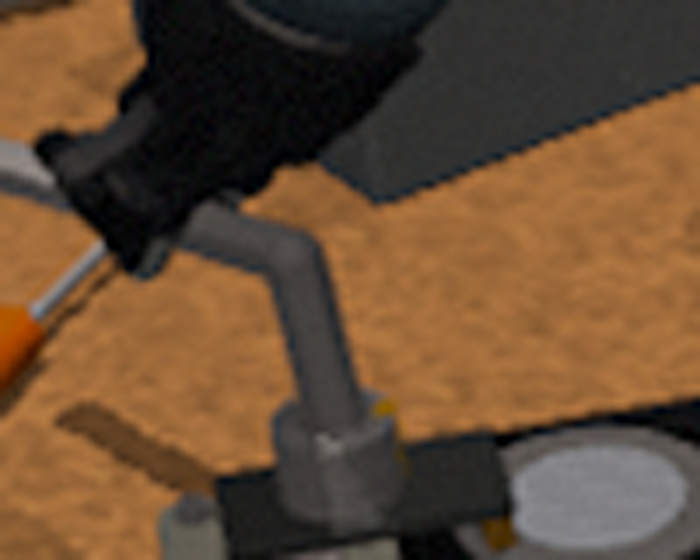

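```bash
python3 - <<'E'
from h import *
M=np.array([.4637,.2445,.093]);m=np.array(px("side",M))
for h in(.037,.042,.05): print(h,np.array(px("side",M+[0,0,h]))-m)
print("y+1cm",np.array(px("side",M+[0,.01,.042]))-px("side",M+[0,0,.042]))
for t in(-.1,0,.1):
    C=M+[0,0,.042];L=np.array([-.404*np.cos(t),.915*np.cos(t),np.sin(t)]);a=np.array(px("side",C));b=np.array(px("side",C+.12*L));print(t,(b-a),(b-a)[1]/(b-a)[0])
E
```

```text
0.037 [ -2.36344651 -14.46148479]
0.042 [ -2.69072922 -16.46406614]
0.05 [ -3.21840866 -19.69283742]
y+1cm [-1.15470877 -2.17133585]
-0.1 [-31.72217888 -13.13344458] 0.4140145806347415
0 [-32.82476442 -17.82276343] 0.5429669868839214
0.1 [-33.6320344 -22.4062843] 0.666218523645335
```

```bash
cat > seg.py <<'E'
from h import *
def seg(rows,c0,c1):
    a=ctrl.camera("side");h=cv2.cvtColor(a,cv2.COLOR_BGR2HSV)
    out=[]
    for v in rows:
        x=np.where(h[v,c0:c1,1]<100)[0]+c0
        if len(x): out.append((v,x.min(),x.max(),x.mean(),len(x)))
    return np.round(out,1)
E
python3 - <<'E'
from seg import *
print(seg(range(180,212,2),205,255))
a=ctrl.camera("side");h=cv2.cvtColor(a,cv2.COLOR_BGR2HSV)
for c in range(214,234,2):
    y=np.where(h[170:200,c,1]<100)[0]+170; print(c,y.min() if len(y) else 0,y.max() if len(y) else 0,len(y),y.mean())
K2=list(KK);p,r,o=obs()
for th in(.6655,.78,.855): T=key([th,.0659,.0003]);print(th,p+r.apply(T[0]),p+r.apply(T[1]),px("side",p+r.apply(T[0])),px("side",p+r.apply(T[1])))
E
```

```text
[[180.  206.  224.  215.7  15. ]
 [182.  208.  230.  220.   20. ]
 [184.  205.  234.  220.4  28. ]
 [186.  208.  235.  223.3  22. ]
 [188.  209.  236.  225.5  16. ]
 [190.  228.  236.  232.    9. ]
 [192.  229.  237.  233.    9. ]
 [194.  230.  237.  233.5   8. ]
 [196.  230.  238.  234.    9. ]
 [198.  231.  238.  234.5   8. ]
 [200.  231.  239.  235.    9. ]
 [202.  232.  239.  235.5   8. ]
 [204.  232.  240.  236.    9. ]
 [206.  233.  244.  238.5  12. ]
 [208.  230.  242.  236.   13. ]
 [210.  229.  245.  237.   17. ]]
214 172 185 11 178.63636363636363
216 171 185 12 177.75
218 170 185 14 177.85714285714286
220 171 186 13 179.07692307692307
222 170 187 15 179.8
224 171 187 15 179.2
226 170 188 12 180.25
228 170 190 11 183.27272727272728
230 170 197 17 188.35294117647058
232 171 199 18 189.88888888888889
0.6655 [0.46281257 0.25250098 0.13613384] [0.46266753 0.25303452 0.0741363 ] (np.float64(232.3780261359583), np.float64(191.01562191264196)) (np.float64(236.21130795391446), np.float64(214.8981324274813))
0.78 [0.46265529 0.25283065 0.14366642] [0.46538223 0.24688542 0.0820124 ] (np.float64(231.76761210617008), np.float64(187.92718870319555)) (np.float64(237.62523755296382), np.float64(213.04049574697))
0.855 [0.46236346 0.25347257 0.14855719] [0.46695459 0.24332054 0.08756655] (np.float64(231.23224146802164), np.float64(185.83565801979026)) (np.float64(238.39429085603683), np.float64(211.57458159826842))
```

```bash
sed -i 's/^KK=.*/KK=[.857,.0659,.0003]/' h.py; python3 - <<'E'
from h import *
print(where());print(row(*pose([.4655,.2432,.0905],1.985)))
E
```

```text
(array([0.46699418, 0.24323074, 0.08771858]), array([-0.39834901,  0.89906285, -0.18167018]))
[-0.0058, 0.0011, -0.0186, 0.0012, -0.1827, 0.0032]
```

```bash
python3 jog.py '[[-0.003,0,-0.007,0,-0.06,0.001,0],[-0.005,0.001,-0.013,0.001,-0.12,0.002,0],[-0.006,0.001,-0.0185,0.001,-0.183,0.003,0],[-0.006,0.001,-0.0185,0.001,-0.183,0.003,0],[-0.006,0.001,-0.0185,0.001,-0.183,0.003,0]]'; cat > chk.py <<'E'
from seg import *
np.set_printoptions(precision=4,suppress=True)
s=seg(range(175,216),222,250); s=s[(s[:,4]>=7)&(s[:,4]<=10)]
t,l=where();p,r,o=obs();C=p+r.apply(key(KK)[0]);a,b=np.array(px("side",C)),np.array(px("side",t))
f=np.polyfit(s[:,0],(s[:,1]+s[:,2])/2,1)
print("rows",s[0,0],s[-1,0],"slope",f[0].round(3),"pred",((b-a)[0]/(b-a)[1]).round(3),"u@200",np.polyval(f,200).round(2),"pred",(a[0]+(200-a[1])*(b-a)[0]/(b-a)[1]+1.06).round(2))
print("tip",t,"L",l,"F",np.round(o["wrist_force"],1),"T",o["torque"])
E
python3 chk.py
```

```text
time_s: 12.08
eef_pos: [0.434, 0.3156, 0.1392]
eef_rot: [-0.227, 0.762, -0.498, -0.347]
wrist_force: [-2.5, 14.3, 6.3]
opening: 0.184
grasp_force: 64.1
rows 178.0 205.0 slope 0.353 pred 0.163 u@200 236.33 pred 237.29
tip [0.4662 0.2423 0.0896] L [-0.4016  0.9158 -0.0022] F [-1.7 14.8  5.3] T [ 1.8709  0.2268 -0.1872]
```

```bash
sed -i 's/range(175,216),222,250/range(188,206),222,250/' chk.py; python3 chk.py; python3 - <<'E'
from seg import *
print(seg(range(170,214,2),222,250))
E
```

```text
rows 189.0 205.0 slope 0.152 pred 0.164 u@200 236.04 pred 237.29
tip [0.4662 0.2423 0.0896] L [-0.4017  0.9158 -0.0023] F [-2.1 14.2  4.6] T [ 1.8319  0.1935 -0.1633]
[[170.  222.  249.  233.4  17. ]
 [172.  222.  249.  235.4  21. ]
 [174.  222.  249.  238.9  11. ]
 [176.  222.  249.  242.5  11. ]
 [178.  222.  246.  233.1   9. ]
 [180.  222.  229.  225.5   8. ]
 [182.  222.  233.  227.5  12. ]
 [184.  222.  236.  229.   15. ]
 [186.  225.  237.  231.   13. ]
 [188.  228.  238.  233.   11. ]
 [190.  231.  238.  234.5   8. ]
 [192.  231.  239.  235.    9. ]
 [194.  231.  239.  235.    9. ]
 [196.  232.  239.  235.5   8. ]
 [198.  232.  240.  236.    9. ]
 [200.  232.  240.  236.    9. ]
 [202.  233.  240.  236.5   8. ]
 [204.  233.  240.  236.5   8. ]
 [206.  233.  244.  238.5  12. ]
 [208.  230.  242.  236.   13. ]
 [210.  229.  245.  237.   17. ]
 [212.  229.  245.  237.   17. ]]
```

```bash
python3 - <<'E'
from h import *
p,r,o=obs();print(row(p+[-.001,.003,0],r),row(p+[-.001,.003,-.003],r))
E
```

```text
[-0.0021, -0.0003, 0.0024, 0.0, 0.0, 0.0] [0.0002, -0.0003, 0.0043, 0.0, 0.0, 0.0]
```

```bash
python3 jog.py '[[-0.002,-0.0003,0.0024,0,0,0,0],[-0.002,-0.0003,0.0024,0,0,0,0]]'; python3 chk.py
```

```text
time_s: 12.48
eef_pos: [0.4337, 0.317, 0.1381]
eef_rot: [-0.226, 0.763, -0.498, -0.345]
wrist_force: [-1.0, 6.5, 3.7]
opening: 0.185
grasp_force: 64.9
rows 189.0 205.0 slope 0.153 pred 0.167 u@200 235.78 pred 237.06
tip [0.4659 0.2434 0.0889] L [-0.4011  0.916  -0.0067] F [-1.   6.6  4.6] T [ 0.6502 -0.0226 -0.0955]
```

```bash
python3 jog.py '[[-0.001,-0.0001,0.0011,0,0,0,0],[-0.001,-0.0001,0.0011,0,0,0,0],[0.0005,-0.0001,0.0024,0,0,0,0],[0.0005,-0.0001,0.0024,0,0,0,0]]'; python3 chk.py
```

```text
time_s: 13.02
eef_pos: [0.4332, 0.318, 0.1365]
eef_rot: [-0.226, 0.762, -0.499, -0.345]
wrist_force: [-1.2, 6.8, 10.7]
opening: 0.185
grasp_force: 66.3
rows 189.0 205.0 slope 0.173 pred 0.166 u@200 235.67 pred 236.74
tip [0.4654 0.2444 0.0873] L [-0.4009  0.9161 -0.0064] F [-1.2  5.1 11.2] T [ 0.7846  0.2647 -0.0411]
```

```bash
python3 - <<'E'
from h import *
p,r,o=obs();print(r.inv().as_matrix().round(2)) # columns: world x,y,z in tool
t,l=where();a0=np.arctan2(l[1],l[0]);print(a0)
for d in(-.06,.06):
    Q=R.from_euler('z',d)*r; print(d,row(t-Q.apply(key(KK)[1]),Q))
E
```

```text
[[ 0.26 -0.6  -0.75]
 [-0.92 -0.4   0.  ]
 [-0.3   0.69 -0.66]]
1.9833055036455867
-0.06 [0.0001, -0.0048, -0.0001, 0.0451, -0.0, 0.0396]
0.06 [0.0001, 0.0048, -0.0001, -0.0451, 0.0, -0.0396]
```

```bash
python3 jog.py '[[0.0012,-0.0014,0.0002,0,0,0,0],[0.0003,-0.002,0.0012,0,0,0,0],[-0.0001,-0.0006,0.0017,0,0,0,0],[-0.0005,0.0008,0.0022,0,0,0,0],[0.0004,0.0014,0.0012,0,0,0,0],[0.0013,0.002,0.0002,0,0,0,0],[0.0017,0.0006,-0.0003,0,0,0,0],[0.0021,-0.0008,-0.0008,0,0,0,0],[0.0008,0,0.0007,0,0,0,0]]'; python3 chk.py
```

```text
time_s: 14.2
eef_pos: [0.4328, 0.3187, 0.1354]
eef_rot: [-0.226, 0.762, -0.498, -0.346]
wrist_force: [0.5, 6.4, 8.9]
opening: 0.184
grasp_force: 66.8
rows 189.0 205.0 slope 0.187 pred 0.166 u@200 235.56 pred 236.54
tip [0.4651 0.2451 0.0861] L [-0.4012  0.916  -0.0058] F [-1.2  8.6 10. ] T [ 1.2294  0.0509 -0.1445]
```

```bash
sed -i 's/^KK=.*/KK=[.895,.0659,.0003]/' h.py; python3 - <<'E'
from h import *
print(where());t,l=where();print(row(*pose(t+[0,0,.006],1.98)));print(row(*pose(t+[.0005,.0025,.006],1.98)))
E
```

```text
(array([0.46605151, 0.24301232, 0.08867962]), array([-0.40080011,  0.91511722, -0.04381491]))
[-0.0058, -0.0003, -0.0079, 0.0027, -0.0438, 0.0023]
[-0.0072, -0.0018, -0.0063, 0.0027, -0.0438, 0.0023]
```

```bash
python3 jog.py '[[-0.006,0,-0.008,0.002,-0.044,0.002,0],[-0.006,0,-0.008,0.002,-0.044,0.002,0],[-0.007,-0.0018,-0.0063,0.002,-0.044,0.002,0],[-0.007,-0.0018,-0.0063,0.002,-0.044,0.002,0]]'; python3 chk.py;python3 - <<'E'
from h import *
t,l=where();print(row(*pose([.4655,.2455,.088],1.98)))
E
```

```text
time_s: 14.75
eef_pos: [0.4344, 0.3174, 0.1423]
eef_rot: [-0.235, 0.754, -0.496, -0.361]
wrist_force: [-0.6, 0.2, -4.0]
opening: 0.189
grasp_force: 66.0
rows 188.0 205.0 slope 0.138 pred 0.161 u@200 235.82 pred 237.35
tip [0.4664 0.2433 0.0926] L [-0.3979  0.9174 -0.0041] F [-0.   0.6 -3.9] T [-0.7628 -0.3693 -0.0181]
[0.0019, 0.0001, 0.0044, 0.002, -0.0041, -0.0024]
```

```bash
sed -i 's/^KK=.*/KK=[.86,.0659,.0003]/' h.py; python3 - <<'E'
from h import *
print(where());print(row(*pose([.4655,.2465,.092],1.98)));print(row(*pose([.4655,.2465,.088],1.98)))
E
```

```text
(array([0.46554351, 0.24531772, 0.09029049]), array([-0.39764056,  0.91702239,  0.03085338]))
[-0.0011, -0.0003, 0.0025, 0.0021, 0.0309, -0.0024]
[0.002, -0.0003, 0.0051, 0.0021, 0.0309, -0.0024]
```

```bash
python3 jog.py '[[-0.001,-0.0003,0.0025,0.002,0.031,-0.002,0],[-0.001,-0.0003,0.0025,0.002,0.031,-0.002,0],[0.002,-0.0003,0.005,0.002,0.031,-0.002,0],[0.002,-0.0003,0.005,0.002,0.031,-0.002,0]]'; python3 chk.py;python3 - <<'E'
from h import *
t,l=where();print(row(*pose([.4655,.2465,.085],1.98)))
E
```

```text
time_s: 15.3
eef_pos: [0.4336, 0.3203, 0.1382]
eef_rot: [-0.229, 0.76, -0.499, -0.349]
wrist_force: [-0.6, -0.1, -4.4]
opening: 0.187
grasp_force: 66.0
rows 188.0 205.0 slope 0.154 pred 0.162 u@200 235.32 pred 236.65
tip [0.4656 0.2469 0.0885] L [-0.3977  0.9175  0.0011] F [ 0.9  0.2 -4.5] T [-0.7725 -0.339   0.0294]
[0.0029, 0.0002, 0.0021, -0.0003, 0.0011, 0.0001]
```

Free at z 0.0885, key level. Go down further, slowly.

```bash
python3 jog.py '[[0.0015,0,0.001,0,0,0,0],[0.003,0,0.002,0,0,0,0],[0.003,0,0.002,0,0,0,0]]'; python3 chk.py;python3 - <<'E'
from h import *
t,l=where();print(row(*pose([.4655,.2465,.081],1.98)))
E
```

```text
time_s: 15.72
eef_pos: [0.434, 0.3199, 0.1349]
eef_rot: [-0.229, 0.76, -0.499, -0.349]
wrist_force: [0.4, -0.1, -4.1]
opening: 0.184
grasp_force: 66.0
rows 189.0 205.0 slope 0.175 pred 0.162 u@200 235.67 pred 236.84
tip [0.4659 0.2465 0.0851] L [-0.3977  0.9175  0.001 ] F [ 0.6  0.5 -3.7] T [-0.7283 -0.3703 -0.0211]
[0.003, 0.0004, 0.0028, -0.0006, 0.001, 0.0003]
```

```bash
python3 jog.py '[[0.0015,0,0.0014,0,0,0,0],[0.003,0.0002,0.0028,0,0,0,0],[0.0045,0.0002,0.0042,0,0,0,0],[0.0045,0.0002,0.0042,0,0,0,0]]'; python3 chk.py;python3 - <<'E'
from h import *
t,l=where();print(row(*pose([.4655,.2465,.074],1.98)))
E
```

```text
time_s: 16.27
eef_pos: [0.4337, 0.3201, 0.1287]
eef_rot: [-0.229, 0.76, -0.499, -0.349]
wrist_force: [0.9, 0.2, -3.9]
opening: 0.185
grasp_force: 66.0
rows 192.0 205.0 slope 0.17 pred 0.162 u@200 235.51 pred 236.7
tip [0.4656 0.2468 0.079 ] L [-0.3977  0.9175  0.001 ] F [-0.  -0.1 -3.6] T [-0.7755 -0.3364 -0.0105]
[0.0039, 0.0002, 0.0032, -0.0006, 0.001, 0.0005]
```

Sliding freely into the socket. Continue towards the floor (about z 0.068).

```bash
python3 jog.py '[[0.002,0,0.0016,0,0,0,0],[0.004,0,0.0032,0,0,0,0],[0.006,0,0.005,0,0,0,0],[0.006,0,0.005,0,0,0,0]]'; python3 chk.py;python3 - <<'E'
from h import *
t,l=where();print(row(*pose([.4655,.2465,.068],1.98)))
E
```

```text
time_s: 16.82
eef_pos: [0.4337, 0.32, 0.1208]
eef_rot: [-0.229, 0.76, -0.499, -0.349]
wrist_force: [-0.4, 0.0, -4.8]
opening: 0.186
grasp_force: 66.0
rows 195.0 205.0 slope 0.173 pred 0.162 u@200 235.5 pred 236.69
tip [0.4656 0.2466 0.0711] L [-0.3977  0.9175  0.0012] F [ 1.1  0.1 -4. ] T [-0.8022 -0.3464  0.0374]
[0.0024, 0.0001, 0.002, -0.0004, 0.0012, 0.0003]
```

```bash
python3 jog.py '[[0.0015,0,0.0013,0,0,0,0],[0.003,0,0.0026,0,0,0,0],[0.003,0,0.0026,0,0,0,0]]'; python3 chk.py
```

```text
time_s: 17.25
eef_pos: [0.434, 0.3205, 0.1185]
eef_rot: [-0.23, 0.76, -0.498, -0.349]
wrist_force: [-2.9, -0.3, 6.5]
opening: 0.187
grasp_force: 67.1
rows 196.0 205.0 slope 0.17 pred 0.162 u@200 235.62 pred 236.78
tip [0.4659 0.2472 0.0684] L [-0.3983  0.9172  0.0028] F [-3.5  0.2  6.3] T [-0.2619  0.2496  0.1255]
```

```bash
cat > sw.py <<'E'
from h import *
import sys
p,r,o=obs();t,l=where();print(np.arctan2(l[1],l[0]))
n=int(sys.argv[2]);A=np.array([.4657,.2469,0]);up=np.array([0,0,float(sys.argv[3])])
for i in range(1,n+1):
    Z=R.from_euler('z',float(sys.argv[1])*i/n); print(np.round(row(A+Z.apply(p-A)+up,Z*r),4).tolist())
E
python3 sw.py .84 6 .0006
```

```text
1.9804978898524834
[0.0, 0.0112, -0.001, -0.1064, -0.0002, -0.091]
[0.0015, 0.0222, -0.0027, -0.2127, -0.0005, -0.1821]
[0.004, 0.0327, -0.0057, -0.3191, -0.0007, -0.2731]
[0.0074, 0.0426, -0.0097, -0.4254, -0.001, -0.3642]
[0.0116, 0.0517, -0.0147, -0.5318, -0.0012, -0.4552]
[0.0167, 0.0598, -0.0206, -0.6381, -0.0014, -0.5463]
```

```bash
python3 jog.py '[[0.0001,0.0112,-0.001,-0.106,0,-0.091,0],[0.0015,0.0222,-0.0027,-0.213,0,-0.182,0],[0.004,0.0327,-0.0057,-0.319,-0.001,-0.273,0],[0.004,0.0327,-0.0057,-0.319,-0.001,-0.273,0]]'; python3 chk.py; python3 sw.py .6 5 0
```

```text
time_s: 17.8
eef_pos: [0.4067, 0.3016, 0.1185]
eef_rot: [-0.152, 0.847, -0.329, -0.39]
wrist_force: [-3.9, 1.0, 7.1]
opening: 0.188
grasp_force: 67.2
rows 189.0 205.0 slope 0.699 pred 0.16 u@200 234.69 pred 236.68
tip [0.4656 0.2475 0.0685] L [-0.736   0.677   0.0032] F [-2.3  1.4  5.4] T [ 0.1433  0.0922 -0.363 ]
2.3979262618614947
[0.0003, 0.0096, -0.0004, -0.0912, -0.0001, -0.078]
[0.0014, 0.0191, -0.0017, -0.1824, -0.0002, -0.156]
[0.0033, 0.0283, -0.0038, -0.2736, -0.0003, -0.234]
[0.0058, 0.0372, -0.0068, -0.3648, -0.0004, -0.312]
[0.009, 0.0455, -0.0105, -0.4559, -0.0005, -0.39]
```

```bash
cat > mark.py <<'E'
from h import *
def mk(a):
    h=cv2.cvtColor(a,cv2.COLOR_BGR2HSV)[195:225,220:260]; m=cv2.inRange(h,(22,150,90),(35,255,255)); y,x=np.nonzero(m)
    if len(x)==0: return None
    u,v=x.mean()+220,y.mean()+195; d=plane("side",u,v,.093)-plane("side",238,210.3,.093); return u,v,len(x),d[:2].round(4),np.arctan2(d[1],d[0])
print(mk(cv2.imread("pics/side0.png")),mk(ctrl.camera("side")))
E
python3 mark.py
```

```text
(np.float64(244.5), np.float64(207.66666666666666), 6, array([0.0158, 0.0043]), np.float64(0.2648296623947626)) (np.float64(244.0), np.float64(207.5), 2, array([0.015 , 0.0054]), np.float64(0.34744484087065475))
```

```bash
python3 jog.py '[[0.0004,0.0096,-0.0004,-0.091,0,-0.078,0],[0.0014,0.0191,-0.0017,-0.182,0,-0.156,0],[0.0033,0.0283,-0.0038,-0.274,0,-0.234,0],[0.0033,0.0283,-0.0038,-0.274,0,-0.234,0]]'; sed -i 's/(22,150,90)/(20,110,60)/' mark.py; python3 mark.py; python3 chk.py
```

```text
time_s: 18.4
eef_pos: [0.3913, 0.2777, 0.1185]
eef_rot: [-0.08, 0.892, -0.173, -0.41]
wrist_force: [-1.6, 2.8, 5.8]
opening: 0.182
grasp_force: 67.0
(np.float64(244.71428571428572), np.float64(207.57142857142858), 7, array([0.0163, 0.0045]), np.float64(0.2666003957427572)) (np.float64(243.2), np.float64(206.4), 5, array([0.0146, 0.0106]), np.float64(0.6286738536644015))
rows 199.0 205.0 slope 0.143 pred 0.16 u@200 235.43 pred 236.61
tip [0.4655 0.2476 0.0686] L [-0.9266  0.3762  0.0022] F [-1.5  4.8  7.5] T [ 0.5573  0.0157 -0.6369]
```

```bash
python3 sw.py .5 4 0
```

```text
2.755941121636604
[0.0004, 0.01, -0.0004, -0.0949, -0.0002, -0.0813]
[0.0015, 0.0199, -0.0018, -0.1898, -0.0004, -0.1627]
[0.0035, 0.0295, -0.0041, -0.2847, -0.0006, -0.244]
[0.0062, 0.0386, -0.0073, -0.3796, -0.0007, -0.3254]
```

```bash
python3 jog.py '[[0.0004,0.01,-0.0004,-0.095,0,-0.081,0],[0.0015,0.0199,-0.0018,-0.19,0,-0.163,0],[0.0035,0.0295,-0.0041,-0.285,0,-0.244,0],[0.0062,0.0386,-0.0073,-0.38,0,-0.325,0],[0.0062,0.0386,-0.0073,-0.38,0,-0.325,0]]'; python3 mark.py; python3 chk.py;python3 sw.py .42 4 0
```

```text
time_s: 19.12
eef_pos: [0.3858, 0.2386, 0.1183]
eef_rot: [0.024, 0.907, 0.053, -0.416]
wrist_force: [-1.3, 4.9, 5.8]
opening: 0.185
grasp_force: 67.1
(np.float64(244.71428571428572), np.float64(207.57142857142858), 7, array([0.0163, 0.0045]), np.float64(0.2666003957427572)) (np.float64(241.0), np.float64(205.0), 1, array([0.0116, 0.0183]), np.float64(1.0056645434475624))
rows 201.0 205.0 slope 0.1 pred 0.162 u@200 235.3 pred 236.47
tip [0.4653 0.2479 0.0686] L [-0.9935 -0.1142  0.    ] F [-1.9  6.5  5.7] T [ 0.9777 -0.0935 -0.8349]
-3.027094748396743
[0.0002, 0.0084, -0.0003, -0.0796, -0.0002, -0.0685]
[0.001, 0.0168, -0.0012, -0.1592, -0.0004, -0.137]
[0.0024, 0.0249, -0.0028, -0.2387, -0.0006, -0.2055]
[0.0043, 0.0328, -0.005, -0.3183, -0.0008, -0.274]
```

```bash
python3 jog.py '[[0.0002,0.0084,-0.0003,-0.08,0,-0.068,0],[0.001,0.0168,-0.0012,-0.159,0,-0.137,0],[0.0024,0.0249,-0.0028,-0.239,0,-0.205,0],[0.0043,0.0328,-0.005,-0.318,0,-0.274,0],[0.0043,0.0328,-0.005,-0.318,0,-0.274,0]]'; python3 mark.py; python3 chk.py;python3 sw.py .3 3 0; python3 - <<'E'
from h import *
print(obs()[2]["q"])
a=cv2.cvtColor(ctrl.camera("top"),cv2.COLOR_BGR2HSV)
m=cv2.inRange(a,(20,110,60),(35,255,255))[280:320,140:180];print(np.argwhere(m)+[280,140])
E
```

```text
time_s: 19.85
eef_pos: [0.3961, 0.2072, 0.1181]
eef_rot: [0.109, 0.877, 0.241, -0.401]
wrist_force: [0.5, 8.3, 3.8]
opening: 0.187
grasp_force: 67.4
(np.float64(244.71428571428572), np.float64(207.57142857142858), 7, array([0.0163, 0.0045]), np.float64(0.2666003957427572)) None
rows 202.0 202.0 slope 0.571 pred 0.163 u@200 229.36 pred 236.31
tip [0.4651 0.2482 0.0684] L [-0.8604 -0.5095 -0.0025] F [-0.3  9.1  5.2] T [ 1.4204 -0.0833 -0.9629]
-2.6069484136344174
[0.0002, 0.008, -0.0002, -0.0756, -0.0003, -0.0654]
[0.0008, 0.0159, -0.001, -0.1512, -0.0006, -0.1309]
[0.002, 0.0237, -0.0025, -0.2269, -0.0008, -0.1963]
[ 0.32748334  0.67352865  1.41572623 -0.16295721  1.89534655  1.37968399]
[]chk.py:5: RankWarning: Polyfit may be poorly conditioned
  f=np.polyfit(s[:,0],(s[:,1]+s[:,2])/2,1)
```

```bash
cat > arm.py <<'E'
from h import *
h=cv2.cvtColor(ctrl.camera("side"),cv2.COLOR_BGR2HSV);g=ctrl.camera("side")
p,r,o=obs();T=key(KK);C=p+r.apply(T[0]);t,l=where();a0=np.arctan2(l[1],l[0])
C=np.array([.465,.2455,C[2]])
for s in(.11,.12,.13,.14,.15,.16):
    row_=[]
    for d in np.arange(-.45,.46,.05):
        a=a0+d;P=C+s*np.array([np.cos(a),np.sin(a),0]);u,v=np.round(px("side",P)).astype(int)
        row_.append("%3d/%3d"%(h[v,u,1],h[v,u,2]))
    print(s," ".join(row_))
E
python3 arm.py
```

```text
0.11 255/110 255/ 87 236/ 66 158/100 161/160 169/113 144/ 83  17/153  22/150  21/147  15/ 51   9/ 60 160/105 164/ 95 166/100 160/ 97 165/ 94  42/104  15/ 70
0.12 255/180 255/123 255/ 88 255/ 64 164/ 84 159/ 98  68/112  20/152  22/150  21/133  23/ 56  41/ 68 163/102 162/101 169/101 168/105 164/ 92 163/ 89  41/119
0.13 255/168 255/104 255/102 255/ 99 255/ 82 159/ 82 180/ 98  23/145  20/151  19/147  23/ 55  34/ 67 166/100 160/ 94 171/103 164/104 171/ 73 160/ 83 166/ 66
0.14 165/158 185/135 196/130 248/109 179/ 81 156/ 72 180/ 98  25/132  25/152  21/158  20/ 63 104/ 81 162/ 99 164/ 98 161/103 170/ 93 175/ 67 172/ 71 163/ 78
0.15 165/165 163/167 161/157 162/148 159/109 163/102 173/ 96  48/112  23/153  22/149  17/ 60 122/ 86 167/ 87 163/100 164/ 90 172/ 74 173/ 78 158/ 87 160/ 78
0.16 165/124 160/ 97 160/113 168/ 94 170/ 90 161/100 177/ 98 153/ 95  22/153  23/158  21/ 61 163/102 161/ 90 162/ 96 161/ 81 163/ 86 157/ 83 166/ 72 162/ 96
```

```bash
python3 jog.py '[[0.0002,0.008,-0.0002,-0.076,0,-0.065,0],[0.0008,0.0159,-0.001,-0.151,0,-0.131,0],[0.0016,0.021,-0.002,-0.2,-0.001,-0.174,0],[0.0016,0.021,-0.002,-0.2,-0.001,-0.174,0]]'; python3 arm.py | tail -3; python3 - <<'E'
from h import *
t,l=where();p,r,o=obs();print(t,l,np.arctan2(l[1],l[0])%6.283-1.981,o["torque"],r.as_matrix()[:,2])
E
```

```text
time_s: 20.6
eef_pos: [0.4091, 0.1904, 0.1179]
eef_rot: [0.161, 0.837, 0.355, -0.383]
wrist_force: [-0.5, 9.6, 3.9]
opening: 0.182
grasp_force: 67.5
0.14 161/ 90 166/ 95 169/ 92 164/104 166/109 169/ 86 169/ 77  66/ 97  24/140  24/138  15/ 52 117/ 87 163/ 86 167/147  37/173  43/ 94  42/ 90  28/ 83  28/ 83
0.15 155/ 99 170/ 90 173/ 96 177/101 164/104 170/ 78 174/ 72  64/ 95  24/140  24/138  20/ 52 170/ 90 158/181 165/159 169/125  31/174  34/151  27/ 86  25/ 83
0.16 163/102 164/104 169/ 98 166/ 92 160/ 91 169/ 83 166/ 80 180/ 75  22/140  24/140   5/ 47 165/175 165/150 162/154 163/136  35/167  34/114  33/ 92  29/ 88
[0.46484382 0.24803251 0.06828685] [-0.69684115 -0.71721921 -0.00300321] 1.9602155404749622 [ 1.43190273 -0.15547398 -1.00469691] [-0.52841138 -0.54050079 -0.65470628]
```

```bash
python3 jog.py '[[0,0,0,0,0,0,1],[0,0,0,0,0,0,1],[0,0,0,0,0,0,1],[0,0,0,0,0,0,1],[0,0,0,0,0,0,1],[0,0,0,0,0,0,1],[0,0,-0.03,0,0,0,1],[0,0,-0.08,0,0,0,1],[0,0,-0.14,0,0,0,1],[0,0,-0.14,0,0,0,1]]'; python3 mark.py; python3 - <<'E'
from h import *
print(obs()[2]["q"]);p,r,o=obs()
# settled key: long arm axis azimuth, scanning about screw axis
h=cv2.cvtColor(ctrl.camera("side"),cv2.COLOR_BGR2HSV)
C=np.array([.465,.2455,.13])
for s in(.05,.08,.11,.14,.16,.19):
    ok=[]
    for a in np.arange(3.3,4.5,.02):
        u,v=np.round(px("side",C+s*np.array([np.cos(a),np.sin(a),0]))).astype(int)
        if h[v,u,1]<70: ok.append(round(a,2))
    print(s,ok[:1],ok[-1:],len(ok))
E
```

```text
time_s: 21.95
eef_pos: [0.486, 0.2673, 0.2121]
eef_rot: [0.163, 0.837, 0.356, -0.381]
wrist_force: [-0.4, 0.2, -1.2]
opening: 1.002
grasp_force: 0.0
(np.float64(244.71428571428572), np.float64(207.57142857142858), 7, array([0.0163, 0.0045]), np.float64(0.2666003957427572)) None
[ 0.4431572   0.7592556   1.06792311 -0.31811022  2.11786272  1.15908603]
0.05 [np.float64(3.64)] [np.float64(4.5)] 40
0.08 [np.float64(3.76)] [np.float64(4.5)] 25
0.11 [np.float64(3.8)] [np.float64(4.5)] 34
0.14 [np.float64(3.82)] [np.float64(4.5)] 27
0.16 [np.float64(3.84)] [np.float64(4.5)] 23
0.19 [np.float64(4.3)] [np.float64(4.5)] 11
```

```bash
python3 - <<'E'
from h import *
p,r,o=obs();print(row(p+[0,0,.1],r),row(p+[0.0,-.3,.12],r))
E
```

```text
[-0.076, -0.0002, -0.065, 0.0, 0.0, 0.0] [-0.2319, 0.208, 0.0858, 0.0, 0.0, 0.0]
```

```bash
python3 jog.py '[[-0.076,0,-0.065,0,0,0,1],[-0.076,0,-0.065,0,0,0,1],[-0.232,0.208,0.086,0,0,0,1],[-0.232,0.208,0.086,0,0,0,1],[-0.232,0.208,0.086,0,0,0,1],[-0.232,0.208,0.086,0,0,0,1],[-0.232,0.208,0.086,0,0,0,1],[-0.232,0.208,0.086,0,0,0,1]]'; python3 mark.py; python3 - <<'E'
from h import *
t=ctrl.camera("top");cv2.imwrite("pics/t9.png",t);a=cv2.cvtColor(t,cv2.COLOR_BGR2HSV)
m=cv2.inRange(a,(20,110,60),(35,255,255))[285:320,145:180];y=np.argwhere(m)+[285,145];print(len(y),y.mean(0) if len(y) else "")
b=cv2.inRange(cv2.cvtColor(cv2.imread("pics/top0.png"),cv2.COLOR_BGR2HSV),(20,110,60),(35,255,255))[285:320,145:180];z=np.argwhere(b)+[285,145];print(len(z),z.mean(0))
for q in(z,y):
    if len(q): d=plane("top",q[:,1].mean(),q[:,0].mean(),.093)-plane("top",160.6,301.6,.093);print(d,np.arctan2(d[1],d[0]))
# long arm in the top view
C=np.array([.464,.2445,.139])
for s in(.03,.06,.09,.12,.15,.17,.18,.19):
    ok=[]
    for g in np.arange(3.3,4.5,.02):
        u,v=np.round(px("top",C+s*np.array([np.cos(g),np.sin(g),0]))).astype(int)
        if a[v,u,1]<60: ok.append(g)
    print(s,np.round(ok[:1]+ok[-1:],2),len(ok))
E
```

```text
time_s: 23.05
eef_pos: [0.481, -0.0386, 0.3278]
eef_rot: [0.161, 0.836, 0.354, -0.387]
wrist_force: [0.1, 0.3, -0.3]
opening: 1.002
grasp_force: 0.0
(np.float64(244.71428571428572), np.float64(207.57142857142858), 7, array([0.0163, 0.0045]), np.float64(0.2666003957427572)) None
0 
24 [289.625      162.04166667]
[ 0.01814833 -0.00083396  0.        ] -0.04592000362241328
0.03 [3.3  4.44] 51
0.06 [3.3 4.5] 60
0.09 [3.3  4.38] 47
0.12 [3.3  3.98] 29
0.15 [3.32 3.96] 20
0.17 [3.3  3.96] 18
0.18 [3.3  3.52] 11
0.19 [3.3 3.5] 10
```

```bash
python3 - <<'E'
from h import *
h0=cv2.cvtColor(cv2.imread("pics/top0.png"),cv2.COLOR_BGR2HSV);h=cv2.cvtColor(cv2.imread("pics/t9.png"),cv2.COLOR_BGR2HSV)
c=plane("top",160.6,301.6,.093)
for g in np.arange(-.4,2.8,.15):
    o=[]
    for H in(h0,h):
        for rr in(.014,.0165):
            u,v=np.round(px("top",c+rr*np.array([np.cos(g),np.sin(g),0]))).astype(int); o.append(tuple(map(int,H[v,u])))
    print(round(g,2),o)
E
```

```text
-0.4 [(5, 13, 122), (8, 7, 148), (100, 59, 90), (100, 61, 92)]
-0.25 [(6, 11, 115), (30, 112, 155), (101, 56, 91), (99, 56, 91)]
-0.1 [(30, 100, 130), (31, 239, 161), (100, 58, 92), (101, 57, 94)]
0.05 [(30, 79, 119), (31, 206, 155), (101, 60, 93), (100, 60, 94)]
0.2 [(18, 12, 110), (31, 129, 150), (98, 60, 93), (99, 58, 92)]
0.35 [(15, 13, 115), (26, 40, 140), (99, 55, 93), (101, 55, 93)]
0.5 [(10, 14, 113), (15, 13, 120), (101, 55, 93), (103, 56, 95)]
0.65 [(10, 13, 117), (10, 14, 111), (101, 54, 94), (100, 56, 95)]
0.8 [(13, 15, 117), (6, 11, 114), (100, 58, 96), (100, 59, 95)]
0.95 [(15, 13, 117), (120, 2, 125), (100, 55, 97), (100, 55, 97)]
1.1 [(10, 13, 118), (10, 13, 119), (100, 55, 97), (98, 59, 99)]
1.25 [(6, 11, 115), (6, 12, 108), (100, 57, 98), (101, 60, 102)]
1.4 [(10, 13, 118), (13, 14, 126), (100, 58, 101), (102, 56, 104)]
1.55 [(13, 16, 114), (6, 12, 109), (100, 54, 104), (100, 59, 104)]
1.7 [(13, 16, 115), (20, 6, 121), (100, 59, 103), (100, 60, 102)]
1.85 [(13, 15, 117), (12, 11, 120), (99, 59, 103), (100, 58, 102)]
2.0 [(10, 13, 114), (8, 14, 142), (99, 58, 101), (100, 56, 101)]
2.15 [(15, 13, 114), (13, 14, 128), (102, 58, 101), (101, 56, 100)]
2.3 [(13, 14, 124), (10, 12, 132), (101, 56, 100), (101, 61, 101)]
2.45 [(12, 12, 104), (13, 13, 142), (100, 59, 100), (101, 56, 100)]
2.6 [(15, 18, 115), (11, 14, 150), (100, 58, 101), (99, 59, 99)]
2.75 [(10, 13, 115), (15, 13, 154), (100, 58, 101), (100, 56, 100)]
```

```bash
python3 jog.py '[[-0.145,0.21,0.155,0,0,0,1],[-0.145,0.21,0.155,0,0,0,1],[-0.145,0.21,0.155,0,0,0,1],[-0.145,0.21,0.155,0,0,0,1],[-0.145,0.21,0.155,0,0,0,1],[-0.145,0.21,0.155,0,0,0,1],[-0.145,0.21,0.155,0,0,0,1]]'; cat > fin.py <<'E'
from h import *
t=ctrl.camera("top");a=cv2.cvtColor(t,cv2.COLOR_BGR2HSV);c=plane("top",160.6,301.6,.093)
m=cv2.inRange(a,(24,50,60),(35,255,255))[285:322,140:182];y=np.argwhere(m)+[285,140];print(len(y))
if len(y): d=plane("top",y[:,1].mean(),y[:,0].mean(),.093)-c;print(d,np.arctan2(d[1],d[0]))
print([tuple(map(int,a[tuple(np.round(px("top",c+.0165*np.array([np.cos(g),np.sin(g),0]))[::-1]).astype(int))])) for g in np.arange(.8,2.6,.2)])
C=np.array([.464,.2445,.139])
for s in(.03,.06,.09,.12,.15,.17,.18,.19):
    ok=[]
    for g in np.arange(3.3,4.5,.02):
        u,v=np.round(px("top",C+s*np.array([np.cos(g),np.sin(g),0]))).astype(int)
        if a[v,u,1]<60: ok.append(g)
    print(s,np.round(ok[:1]+ok[-1:],2),len(ok))
E
python3 fin.py
```

```text
time_s: 24.02
eef_pos: [0.4869, -0.3322, 0.3368]
eef_rot: [0.162, 0.835, 0.356, -0.386]
wrist_force: [-0.8, -0.4, -0.0]
opening: 1.002
grasp_force: 0.0
0
[(165, 5, 112), (5, 12, 125), (13, 14, 165), (12, 13, 190), (11, 12, 170), (13, 14, 169), (10, 14, 170), (13, 14, 169), (11, 12, 169)]
0.03 [3.3 4.5] 61
0.06 [3.56 4.5 ] 48
0.09 [3.82 4.38] 28
0.12 [3.84 3.98] 8
0.15 [3.86 3.96] 6
0.17 [3.88 3.96] 5
0.18 [] 0
0.19 [] 0
```

```bash
python3 - <<'E'
from h import *
t=ctrl.camera("top");cv2.imwrite("pics/t10.png",t);a=cv2.cvtColor(t,cv2.COLOR_BGR2HSV)
h0=cv2.cvtColor(cv2.imread("pics/top0.png"),cv2.COLOR_BGR2HSV)
c=plane("top",160.6,301.6,.093)
for H in(h0,a):
  for rr in(.0165,.018): print([tuple(map(int,H[tuple(np.round(px("top",c+rr*np.array([np.cos(g),np.sin(g),0]))[::-1]).astype(int))]))[1:] for g in np.arange(-.4,2.9,.15)])
w=a[270:330,135:190];y=np.argwhere((w[...,1]>60)&(w[...,0]>18)&(w[...,0]<45));print([(int(i+270),int(j+135),*map(int,w[i,j])) for i,j in y][:40])
E
```

```text
[(7, 148), (112, 155), (239, 161), (206, 155), (129, 150), (40, 140), (13, 120), (14, 111), (11, 114), (2, 125), (13, 119), (12, 108), (14, 126), (12, 109), (6, 121), (11, 120), (14, 142), (14, 128), (12, 132), (13, 142), (14, 150), (13, 154)]
[(15, 152), (113, 156), (239, 159), (239, 161), (82, 155), (15, 151), (13, 141), (14, 150), (4, 140), (14, 149), (13, 140), (14, 128), (14, 145), (14, 131), (2, 142), (14, 150), (12, 150), (12, 150), (14, 150), (12, 152), (15, 150), (14, 145)]
[(12, 188), (13, 183), (10, 148), (12, 144), (12, 153), (9, 171), (12, 151), (8, 131), (7, 112), (12, 126), (14, 149), (12, 175), (15, 190), (12, 173), (12, 172), (14, 169), (14, 170), (14, 170), (12, 170), (12, 170), (14, 169), (14, 170)]
[(12, 191), (13, 194), (13, 192), (5, 194), (13, 191), (12, 194), (13, 192), (9, 192), (13, 175), (14, 132), (14, 150), (13, 175), (13, 177), (13, 176), (12, 168), (12, 170), (14, 169), (13, 175), (13, 174), (13, 183), (13, 172), (12, 169)]
[(271, 135, 20, 115, 197), (272, 135, 21, 114, 197), (279, 135, 19, 120, 196), (279, 136, 19, 107, 195), (284, 135, 19, 106, 194), (285, 135, 20, 88, 180)]
```

```bash
python3 -c "
from bench import ctrl
print(ctrl.hand_in())"
```

```text
the job is handed in; nothing more can be done
None
```

I handed the job in with the key seated in the screw and released. I estimate the screw is 1.6–1.85 rad anticlockwise of its start, but the key hid the yellow mark at the end, so I couldn't confirm that angle directly.

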